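# Bolt down the bin-tag holder and load the cellar tags

## Task

Turn the three red wing knobs of the green tag holder clockwise, each to its end stop, so that it is bolted fast to the bench. Only then slide all the loose wooden bin tags, one on top of another, in under the holder's weighted roller arm until each lies flat, square and fully home against the back stop, in one neat pile with the roller resting on top. Leave the bottle, the cup and the jar alone.

Things in the scene. Friction and masses are not known exactly. Their poses are not given: they have to be found in the camera images.
- holder_stop (a point): Fixed green steel tag holder. Point: middle of the bed's top at the foot of the back stop, 40 mm above the bench. x = the way in (push tags towards +x, to the stop), y = left of it, z up. Bed: 36 mm wide, from x = -100 mm to 0, no side walls. Stop: 50 mm wide, 54 mm above the bed. Bolts at (x, y) mm: left (-50, 110), right (-50, -110), rear (130, 0), on 8 mm flanges.
- roller: Brass roller, black band in the middle, 48 mm diameter, 62 mm long, free-turning at the end of the weighted arm; origin at its centre. Presses down with about 3 N. Empty, it hangs 1 mm above the bed, 40 mm in front of the stop. It rides up by itself (a push under 12 N) when a tag's end is pushed in under it, the tag's top at most 14 mm above what the roller rests on.
- press_arm (a joint): The weighted steel arm: two bars 35 to 41 mm either side of the holder's middle line, hinged 50 mm behind the stop's face, 90 mm behind the roller. 0 = down, empty; grows as it rises, about 0.11 rad per tag under the roller; falls by its own weight. Hinge posts reach 38 mm above the bed.
- bolt_left (a joint): Turning of the left bolt's knob, rad: grows clockwise seen from above; 2.6 = tight against its end stop; it starts between 0.2 and 1.0. Stays where it is left (friction 0.1 N m).
- bolt_left_grip (a point): The left bolt's red wing knob: middle of its upright wing, 46 mm long, 12 mm thick, 24 mm high (from 30 to 54 mm above the bench); the point is on the turning axis, 42 mm above the bench. Its x axis runs along the wing and turns with it; a white dot marks the +x end. The knob does not sink as it turns.
- bolt_right (a joint): Turning of the right bolt's knob, rad: grows clockwise seen from above; 2.6 = tight against its end stop; it starts between 0.2 and 1.0. Stays where it is left (friction 0.1 N m).
- bolt_right_grip (a point): The right bolt's red wing knob: middle of its upright wing, 46 mm long, 12 mm thick, 24 mm high (from 30 to 54 mm above the bench); the point is on the turning axis, 42 mm above the bench. Its x axis runs along the wing and turns with it; a white dot marks the +x end. The knob does not sink as it turns.
- bolt_rear (a joint): Turning of the rear bolt's knob, rad: grows clockwise seen from above; 2.6 = tight against its end stop; it starts between 0.2 and 1.0. Stays where it is left (friction 0.1 N m).
- bolt_rear_grip (a point): The rear bolt's red wing knob: middle of its upright wing, 46 mm long, 12 mm thick, 24 mm high (from 30 to 54 mm above the bench); the point is on the turning axis, 42 mm above the bench. Its x axis runs along the wing and turns with it; a white dot marks the +x end. The knob does not sink as it turns.
- tag1: Wooden bin tag, a flat pale board 150 x 50 x 10 mm (x, y, z), about 60 g, with a paper label in the middle of its top and a red band near each end; the same both ways round. Origin: centre of its underside. Starts flat on the bench. There may be three or four tags (None = absent).
- tag2: Wooden bin tag, a flat pale board 150 x 50 x 10 mm (x, y, z), about 60 g, with a paper label in the middle of its top and a red band near each end; the same both ways round. Origin: centre of its underside. Starts flat on the bench. There may be three or four tags (None = absent).
- tag3: Wooden bin tag, a flat pale board 150 x 50 x 10 mm (x, y, z), about 60 g, with a paper label in the middle of its top and a red band near each end; the same both ways round. Origin: centre of its underside. Starts flat on the bench. There may be three or four tags (None = absent).
- tag4: Wooden bin tag, a flat pale board 150 x 50 x 10 mm (x, y, z), about 60 g, with a paper label in the middle of its top and a red band near each end; the same both ways round. Origin: centre of its underside. Starts flat on the bench. There may be three or four tags (None = absent).
- wine: Bystander: standing wine bottle, 74 mm diameter, 290 mm high; origin centre of its underside.
- tumbler: Bystander: white cup, 72 mm diameter, 80 mm high; origin centre of its underside.
- jar: Bystander: amber jar, 70 mm diameter, 90 mm high; origin centre of its underside.
Not all that is in view belongs to the job. Leave any orange or turquoise look-alike of the tag1 alone.

How it is judged:
On the way:
1. all three bolt knobs are tight against their end stops while no tag is in the holder yet (value of joint each of bolt_left, bolt_right, bolt_rear above 2.45 rad and horizontal distance between each of tag1, tag2, tag3, tag4 and holder_stop above 0.12 m), for 0.2 s.
At the end, for the whole second after the job is handed in: All three bolts are within 0.15 rad of their stops; every tag present lies still and flat in the pile on the bed under the roller, within 10 mm of the back stop, 12 mm of the middle line and 0.15 rad of square; the roller rests on the pile (value of joint each of bolt_left, bolt_right, bolt_rear above 2.45 rad and x of tag1 in the frame of holder_stop between -0.085 and -0.068 m and y of tag1 in the frame of holder_stop between -0.012 and 0.012 m and z of tag1 in the frame of holder_stop between -0.005 and 0.036 m and angle between each of tag1, tag2, tag3, tag4's own z axis and vertical below 0.1 rad and angle between the x axis of each of tag1, tag2, tag3, tag4 and the x axis of holder_stop, either way round below 0.15 rad and linear speed of each of tag1, tag2, tag3, tag4 below 0.02 m/s and x of tag2 in the frame of holder_stop between -0.085 and -0.068 m and y of tag2 in the frame of holder_stop between -0.012 and 0.012 m and z of tag2 in the frame of holder_stop between -0.005 and 0.036 m and x of tag3 in the frame of holder_stop between -0.085 and -0.068 m and y of tag3 in the frame of holder_stop between -0.012 and 0.012 m and z of tag3 in the frame of holder_stop between -0.005 and 0.036 m and x of tag4 in the frame of holder_stop between -0.085 and -0.068 m and y of tag4 in the frame of holder_stop between -0.012 and 0.012 m and z of tag4 in the frame of holder_stop between -0.005 and 0.036 m and contact force between roller and anything else above 0.5 N); the robot touches nothing.
It fails at once if the wine bottle is pushed more than 40 mm away or tipped over (distance of wine from where it was at the start of the episode above 0.04 m or angle between wine's own z axis and vertical above 0.35 rad).
It fails at once if the tumbler is pushed more than 40 mm away or tipped over (distance of tumbler from where it was at the start of the episode above 0.04 m or angle between tumbler's own z axis and vertical above 0.35 rad).
It fails at once if the jar is pushed more than 40 mm away or tipped over (distance of jar from where it was at the start of the episode above 0.04 m or angle between jar's own z axis and vertical above 0.35 rad).
Of tag1, tag2, tag3, tag4 only 3 to 4 are there at a start; the rules pass over those that are not, and their reading is None.
At some moment in a run one of tag1, tag2, tag3, tag4 may be knocked a few centimetres aside while the robot is not near it.
Once in a run the grip may slacken for a moment while it holds something.
It also fails if it takes over 208 s, if anything falls off the work surface, if the arm or the gripper's body presses on something with over 40 N, if the wrist force passes 120 N, or if a joint passes its speed limit or range.

## Robot

A 6-joint arm with a two-finger parallel gripper is mounted at the origin on the work surface. World frame = base frame: x ahead of the robot, y to its left, z up, the work surface at z = 0. Lengths are in m, angles in rad, forces in N, time in s.
With the tool pointing down it reaches from about 0.325 to 0.875 m from the base axis. Payload 4.4 kg.
Tool frame: the origin (TCP) lies on the centre line of the jaws, within the pads' length; the fingertips stand 11 mm ahead of it and the grasp point (between the pads) lies 8 mm behind it (bot.finger_overhang is the distance from the TCP to the fingertips, in m); z points along the fingers, x is the direction in which the jaws open and shut, and the axes are right-handed (so a half turn about z gives the same grasp; the last joint's range is limited). The gripper opens to 85 mm and grips with 20 to 120 N. Pads are 22 mm wide; open, the fingers measure 114 mm over their backs; the gripper's body (76 mm by 85 mm) begins 54 mm behind the grasp point. The pads swing forward as they close: fully open they stand 13 mm farther back than shut.
Start: joints at [1.175, 0.207, 1.542, -0, 1.393, -0.15], TCP at [0.14, 0.558, 0.242] pointing down, gripper open.
Joint ranges: [-2.73, 2.73], [-0.86, 2.22], [0.23, 2.46], [-1.11, 4.25], [0.08, 2.63], [-2.82, 2.82]. Speed limits (rad/s): [2.79, 2.79, 3.14, 3.14, 3.14, 3.14].

## Interface

Orientations are given as a unit quaternion [w, x, y, z].
In Python, from station import bot gives the robot as it stands. The module is installed in compiled form; this text tells all that it offers.
- The arm moves only by the tool servo_tool, never from a script. Its argument "series" is a list of rows, each a list of 7 numbers: the shift along the world's x, y, z in m, then the turn, a rotation vector about the world's x, y, z in rad, then the gripper command: -1 is shut, 1 is fully open, values between are in proportion. A call has exactly 5 rows; each row is the pose to reach, as a shift and turn from the pose commanded when the call began; what a row does not reach only later rows make up. A row lasts 1/8 s, in which the tool goes at most 62.5 mm and 10.7 degrees, less where a joint would pass 70% of its speed; a pose out of reach is approached as far as the arm can. A call with a gripper value outside its range is refused whole. The fingers move at their own pace and stop on an object; the grip force is fixed at half the most. Time passes only in rows, so rows that repeat a pose let the fingers close, or fill a call up. It gives the time, the measured TCP pose, the force and the opening at its end, in the units of the state.
- bot.observe(): the state, without advancing time (a new reading comes with each control period).
- bot.capture(name): name is "scene" or "top" or "wrist"; returns a dict with "image" (480x640x3 uint8, red, green, blue), "range_z" (480x640 float32, m along the optical axis (not along the pixel's ray), 0 where there is no reading), "vertical_fov" (degrees; the focal length in pixels is half the picture's height over the tangent of half this angle, whatever the lens; pixels are square), "cx", "cy" (the principal point, pixels), "xyz" and "rotation" of the camera in the world. Camera axes: x right, y up, looking along -z (the intrinsics and any distortion apply to the point x, -y, -z); pixel columns grow to the right and rows downward; lengths in m; the calibration is good to about 2 mm. A picture is of the moment at which its call begins.
- bot.sign_off(): hands the job in, once; it reports no verdict.
Trained networks look in the newest picture that a camera, given by its name, has taken for a name from the list of things; names that differ only in an ending like _2 or _b are one class to them, and where a whole thing is asked for, a point or a joint stands for the part that bears it (a point fixed in the world has none). Each returns a list of dicts, best first, with "confidence" (0 to 1); they miss things now and then, are a little off and sometimes report something else, mostly with a low value. They report only what shows in the picture. A call takes as long as a camera call. They do not tell look-alikes from the thing itself.
- bot.boxes_of(camera, query): "position" ([column, row] in pixels, amid what is visible of it).
- bot.masks_of(camera, query): "mask" (480x640 bool, what is visible of it) and "position" ([column, row] in pixels, amid what is visible of it).
The state is a dict: "clock": time; "qpos": joint angles; "dq": joint speeds; "effort": joint torques, N m; "ee_pos": TCP position; "eef_rot": TCP orientation; "contact_force": force on the tool from outside, world axes, zero at the start; "moment": the same for the moment, N m; "grip_width": finger opening in m.
Only numpy, scipy, OpenCV 4.12 (cv2) and the standard library are available. Lean on these libraries where they do the work, as an engineer would, in place of code of your own. Each camera call takes 0.05 s, during which the arm holds its last target. There are 200 camera calls.

## Working session

There is one attempt and no reset: what is moved stays moved. The work goes in short steps, Python scripts to look and compute and a tool call to move; the robot and the scene stay as the last step left them, time stands still between calls to the robot, and variables do not carry over. Pictures are saved under pics/ and viewed, about 12 in all and at most 16, crops included, and the job is handed in when it is done.

Besides the shell and the picture viewer there is one more tool, called after "Request:" by a JSON object that holds its "op" and its "data", one argument or row to a line. servo_tool: Moves the arm, as the interface text tells. Its arguments: {"type":"object","properties":{"series":{"type":"array"}},"required":["series"]}

```bash
mkdir -p pics; cat > h.py <<'E'
import numpy as np, cv2
from station import bot
def pts(c):
    h,w=c["range_z"].shape; f=h/2/np.tan(np.radians(c["vertical_fov"])/2)
    u,v=np.meshgrid(np.arange(w),np.arange(h)); z=c["range_z"]
    P=np.stack([(u-c["cx"])/f*z,-(v-c["cy"])/f*z,-z],-1)
    R=np.array(c["rotation"],float)
    if R.size==4:
        from scipy.spatial.transform import Rotation as Ro
        R=Ro.from_quat(np.roll(R,-1)).as_matrix()
    W=P@R.reshape(3,3).T+np.array(c["xyz"]); W[z==0]=np.nan
    return W
def save(c,n,crop=None,s=1):
    im=c["image"][:,:,::-1]
    if crop: im=im[crop[1]:crop[3],crop[0]:crop[2]]
    cv2.imwrite("pics/"+n+".png",cv2.resize(im,None,fx=s,fy=s,interpolation=2))
E
python3 - <<'E'
from h import *
for n in["top","scene"]:
    c=bot.capture(n); save(c,n+"0"); print(n,c["xyz"],c["rotation"],c["vertical_fov"],c["cx"],c["cy"])
    W=pts(c); np.savez(n+"0.npz",W=W,im=c["image"])
    for q in["tag1","roller","bolt_left_grip","wine","tumbler","jar","press_arm"]:
        for m in bot.masks_of(n,q):
            p=W[m["mask"]]; p=p[~np.isnan(p[:,0])]
            print(n,q,round(m["confidence"],2),np.round(m["position"]),np.round(np.median(p,0),3) if len(p) else None,m["mask"].sum())
print(bot.observe())
E
```

```text
top [0.40926161 0.07222076 1.44661837] [ 0.70995169  0.04125948 -0.05663142 -0.70075612] 53.63519765046847 320.68957707938165 241.37735179214602
top tag1 0.98 [340. 244.] [ 0.604 -0.023  0.009] 837
top tag1 0.93 [378. 288.] [ 0.466 -0.13   0.008] 841
top tag1 0.78 [404. 224.] [ 0.664 -0.217  0.009] 778
top tag1 0.75 [463. 242.] [ 0.605 -0.396  0.008] 779
top tag1 0.72 [304. 181.] [0.791 0.093 0.009] 761
top tag1 0.64 [418. 182.] [ 0.81  -0.259  0.009] 784
top tag1 0.6 [450. 304.] [ 0.422 -0.356  0.008] 828
top tag1 0.31 [291. 300.] [0.428 0.123 0.05 ] 101
top roller 0.69 [281. 263.] [0.532 0.158 0.083] 348
top bolt_left_grip 0.64 [294. 303.] [0.428 0.123 0.05 ] 105
top wine 0.64 [153. 290.] [0.451 0.49  0.185] 1156
top tumbler 0.64 [358. 184.] [ 0.795 -0.073  0.036] 520
top jar 0.7 [197. 218.] [0.668 0.402 0.086] 587
top press_arm 0.38 [152. 288.] [0.452 0.49  0.186] 1160
scene [ 1.47329311 -0.01066625  1.39742725] [0.69931377 0.21457755 0.19083192 0.65459904] 42.081049818200334 321.403243602363 229.035087809314
scene tag1 0.98 [244. 205.] [ 0.47  -0.135  0.008] 918
scene tag1 0.9 [2
[... 611 characters left out ...]
 [357. 208.] [0.541 0.172 0.072] 833
{'clock': 0.8, 'qpos': array([ 1.17448142e+00,  2.06536879e-01,  1.54149049e+00, -3.71592657e-05,
        1.39350317e+00, -1.50558372e-01]), 'dq': array([-0.00032142,  0.00121098,  0.00115485,  0.00027744, -0.00034427,
        0.00011073]), 'effort': array([-6.19069851e-04, -3.83002496e+01, -2.91950780e+01, -4.46784825e-04,
        6.90496763e-04, -1.48814235e-05]), 'ee_pos': array([0.13994889, 0.55771573, 0.24232208]), 'eef_rot': array([7.30148241e-07, 7.88442717e-01, 6.15108186e-01, 3.60326296e-05]), 'contact_force': array([ 0.59003905,  0.63140211, -0.60018748]), 'moment': array([-0.03580807, -0.01489757, -0.02647764]), 'grip_width': 0.085463974384485}
```

View pics/top0.png

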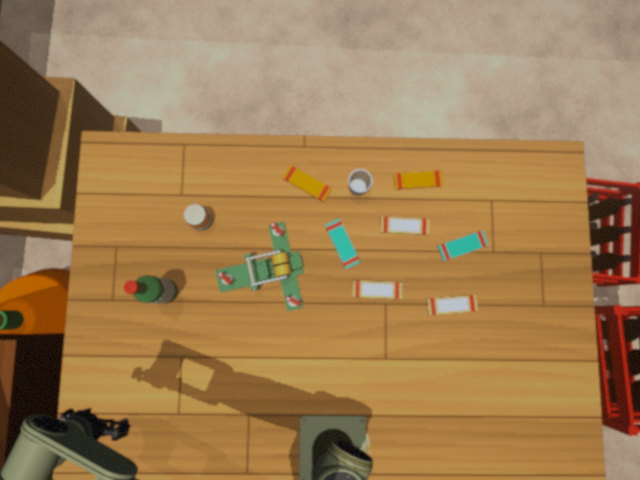

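View pics/scene0.png

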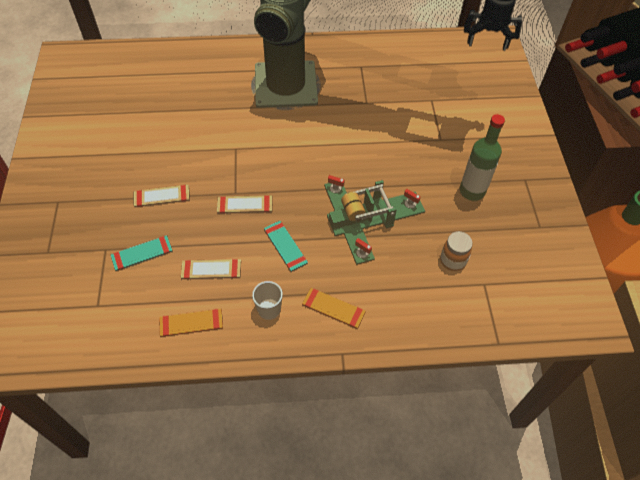

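```bash
python3 - <<'E'
from h import *
for n in["top0","scene0"]:
    d=np.load(n+".npz"); W,im=d["W"],d["im"].astype(int)
    red=(im[...,0]>120)&(im[...,1]<70)&(im[...,2]<80)&(W[...,2]>0.025)&(W[...,2]<0.07)
    k,l,s,c=cv2.connectedComponentsWithStats(red.astype(np.uint8),connectivity=8)
    for i in range(1,k):
        if s[i,4]>8: print(n,s[i,4],np.round(c[i]),np.round(np.nanmean(W[l==i],0),3))
    hsv=cv2.cvtColor(d["im"],cv2.COLOR_RGB2HSV)
    # white labels -> tags by height above bench
    T=((W[...,2]>0.004)&(W[...,2]<0.014)&(np.abs(W[...,1])<0.6)).astype(np.uint8)
    k,l,s,c=cv2.connectedComponentsWithStats(T)
    for i in range(1,k):
        if s[i,4]>400:
            p=W[l==i][:,:2].astype(np.float32); r=cv2.minAreaRect(p*1000)
            h=np.median(hsv[l==i],0); print(n,"tag",np.round(c[i]),np.round(r[0],1),np.round(r[1]),round(r[2],1),h,np.round(np.nanmedian(W[l==i][:,2]),4))
E
```

```text
top0 14 [279. 230.] [0.637 0.168 0.052]
top0 21 [227. 279.] [0.489 0.316 0.051]
top0 tag [307. 183.] [793.8  88. ] [154.  59.] 61.7 [ 23. 244. 188.] 0.0091
top0 tag [418. 179.] [ 807.8 -260.7] [ 62. 155.] 7.4 [ 22. 247. 188.] 0.009
top0 tag [342. 243.] [605.1 -22.4] [158.  60.] 23.0 [ 85. 170. 183.] 0.0087
top0 tag [404. 225.] [ 664.4 -214.8] [156.  52.] 87.1 [ 23.  57. 188.] 0.0087
top0 tag [463. 245.] [ 606.5 -395.7] [ 54. 154.] 18.6 [ 84. 176. 178.] 0.0086
top0 tag [233. 277.] [497.  305.8] [ 79. 100.] 15.6 [ 61.  87. 139.] 0.0074
top0 tag [292. 289.] [464.6 129.7] [ 69. 127.] 89.4 [ 59.  86. 138.] 0.0074
top0 tag [377. 289.] [ 467.1 -128.8] [149.  54.] 89.9 [ 24.  53. 188.] 0.0086
top0 tag [452. 305.] [ 423.9 -358.2] [ 52. 154.] 5.5 [ 23.  51. 187.] 0.0085
top0 tag [327. 436.] [13.3  1.6] [179. 192.] 1.0 [ 34.  59. 105.] 0.0097
scene0 33 [575.  43.] [-0.086  0.945  0.045]
scene0 43 [607.  74.] [0.062 1.004 0.046]
scene0 19 [638. 109.] [0.215 1.049 0.045]
scene0 33 [333. 178.] [0.428 0.115 0.052]
scene0 35 [410. 193.] [0.491 0.318 0.053]
scene0 36 [361. 243.] [0.639 0.169 0.052]
scene0 tag [285.  89.] [ 4.9 -2.7] [204. 200.] 0.6 [30. 69. 95.] 0.0097
scene0 tag [161. 196.] [ 427.2 -357.3] [ 70. 152.] 6.3 [ 22. 106. 196.] 0.0089
scene0 tag [244. 204.] [ 469.  -132.3] [152.  66.] 88.2 [ 22. 107. 197.] 0.0086
scene0 tag [360. 236.] [601.4 191.3] [138. 169.] 9.3 [ 40.  86. 106.] 0.0076
scene0 tag [285. 246.] [604.1 -28.4] [163.  62.] 26.2 [ 80. 138. 179.] 0.0088
scene0 tag [141. 253.] [ 604.6 -397.7] [ 64. 153.] 22.1 [ 80. 139. 176.] 0.0091
scene0 tag [211. 269.] [ 663. -218.] [151.  62.] 87.8 [ 23. 108. 197.] 0.0088
scene0 tag [334. 308.] [792.8  86.4] [158.  63.] 58.8 [ 18. 184. 195.] 0.0089
scene0 tag [191. 323.] [ 812.3 -263.8] [ 59. 158.] 6.3 [ 18. 185. 194.] 0.0096
```

Request:
{"op": "servo_tool", "data": {
  "series": [
    [0.04,-0.04,0.012,0,0,0,1],
    [0.08,-0.08,0.024,0,0,0,1],
    [0.12,-0.12,0.036,0,0,0,1],
    [0.16,-0.16,0.048,0,0,0,1],
    [0.2,-0.2,0.06,0,0,0,1]
  ]
}}

```text
clock: 1.42
ee_pos: [0.341, 0.3564, 0.303]
eef_rot: [0.0, 0.788, 0.615, 0.0]
contact_force: [1.3, 1.2, 0.9]
grip_width: 0.0855
```

Request:
{"op": "servo_tool", "data": {
  "series": [
    [0.04,-0.04,0,0,0,0,1],
    [0.08,-0.08,0,0,0,0,0.5],
    [0.12,-0.12,0,0,0,0,0],
    [0.16,-0.17,0,0,0,0,0],
    [0.16,-0.17,0,0,0,0,0]
  ]
}}

```text
clock: 2.05
ee_pos: [0.5022, 0.1842, 0.3021]
eef_rot: [0.001, 0.79, 0.613, -0.0]
contact_force: [-0.3, 0.9, 0.1]
grip_width: 0.0426
```

```bash
cat >> h.py <<'E'
# holder frame estimate
O=np.array([0.521,0.191]); 
def knobs(n,view=True):
    c=bot.capture(n); W=pts(c); im=c["image"].astype(int)
    red=(im[...,0]>90)&(im[...,1]<0.55*im[...,0])&(im[...,2]<0.6*im[...,0])&(W[...,2]>0.027)&(W[...,2]<0.065)
    wh=(im.min(-1)>140)&(W[...,2]>0.027)&(W[...,2]<0.065)
    for nm,b in dict(left=(.428,.117),right=(.638,.168),rear=(.490,.317)).items():
        near=np.hypot(W[...,0]-b[0],W[...,1]-b[1])<.035
        p=W[red&near]; w=W[wh&near]; 
        if len(p)<10: print(nm,"none"); continue
        top=p[p[:,2]>np.percentile(p[:,2],95)-.006]
        r=cv2.minAreaRect((top[:,:2]*1000).astype(np.float32)); cen=np.array(r[0])/1000
        m=top[:,:2]-top[:,:2].mean(0); a=np.degrees(np.arctan2(*np.linalg.svd(m,full_matrices=False)[2][0][::-1]))
        print(nm,"rect",np.round(r[0],1),np.round(r[1],1),"axis deg",round(a,1),"n",len(top),"ztop",np.round(np.percentile(p[:,2],90),4),
          "dot",None if len(w)<3 else (np.round(np.median(w,0),3),round(np.degrees(np.arctan2(np.median(w[:,1])-cen[1],np.median(w[:,0])-cen[0])),1),len(w)))
    return c
E
python3 - <<'E'
from h import *
c=knobs("wrist"); save(c,"w1"); print(c["xyz"],c["rotation"],c["vertical_fov"]); o=bot.observe(); print(o["ee_pos"],o["eef_rot"],o["grip_width"],o["clock"])
E
```

```text
left rect [424.  122.8] [45.8 11.6] axis deg -114.9 n 637 ztop 0.0546 dot (array([0.431, 0.137, 0.054]), np.float64(64.6), 62)
right rect [637.  175.4] [45.2 11.5] axis deg 48.7 n 449 ztop 0.0539 dot (array([0.647, 0.186, 0.054]), np.float64(46.3), 70)
rear rect [487.8 323.1] [45.1 12.2] axis deg 48.4 n 639 ztop 0.0546 dot (array([0.498, 0.335, 0.054]), np.float64(50.9), 89)
[0.42877347 0.20250539 0.43353495] [ 0.78174792 -0.11709683 -0.09036115  0.60579979] 58.67405537458646
[0.50091855 0.18597598 0.30204824] [-2.10338492e-04  7.89718411e-01  6.13469438e-01 -1.91665713e-04] 0.042704149087810755 2.1
```

View pics/w1.png

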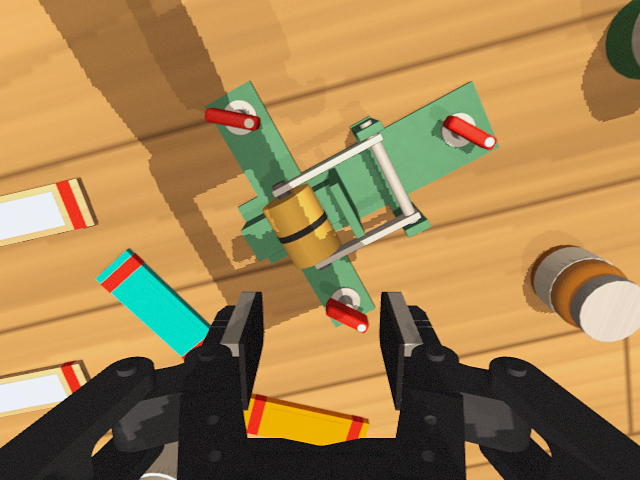

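```bash
python3 - <<'E'
from h import *
c=knobs("wrist"); o=bot.observe(); print(o["ee_pos"],c["xyz"],o["moment"])
W=pts(c); print("bench z",np.nanmedian(W[...,2][(W[...,2]<.006)&(W[...,2]>-.01)]))
E
```

```text
left rect [424.  122.8] [45.6 11.7] axis deg -114.4 n 644 ztop 0.0544 dot (array([0.431, 0.137, 0.054]), np.float64(65.0), 62)
right rect [636.8 175.2] [45.3 11.2] axis deg 48.9 n 457 ztop 0.0539 dot (array([0.648, 0.186, 0.054]), np.float64(44.5), 67)
rear rect [487.9 323.1] [44.9 12.2] axis deg 48.1 n 635 ztop 0.0545 dot (array([0.498, 0.335, 0.054]), np.float64(49.8), 91)
[0.50000956 0.18726421 0.30207315] [0.42758602 0.203912   0.43357402] [ 0.05517109  0.03094151 -0.01552549]
bench z -0.00023558729409053902
```

Request:
{"op": "servo_tool", "data": {
  "series": [
    [-0.02,-0.02,0,0,0,0.18,0],
    [-0.04,-0.04,-0.02,0,0,0.36,0],
    [-0.06,-0.055,-0.04,0,0,0.54,0],
    [-0.076,-0.065,-0.06,0,0,0.72,0],
    [-0.076,-0.065,-0.08,0,0,0.9,0]
  ]
}}

```text
clock: 2.78
ee_pos: [0.4219, 0.1239, 0.2218]
eef_rot: [-0.0, 0.439, 0.899, 0.0]
contact_force: [1.2, 0.3, 0.3]
grip_width: 0.043
```

Request:
{"op": "servo_tool", "data": {
  "series": [
    [0,0,-0.04,0,0,0.18,0],
    [0,0,-0.08,0,0,0.36,0],
    [0,0,-0.12,0,0,0.488,0],
    [0,0,-0.12,0,0,0.488,0],
    [0,0,-0.12,0,0,0.488,0]
  ]
}}

```text
clock: 3.4
ee_pos: [0.4246, 0.1237, 0.1037]
eef_rot: [0.001, 0.213, 0.977, 0.0]
contact_force: [-0.2, -0.1, 0.7]
grip_width: 0.0426
```

```bash
python3 - <<'E'
from h import *
c=knobs("wrist"); save(c,"w2"); o=bot.observe(); print(o["ee_pos"],o["eef_rot"],o["moment"])
E
```

```text
left rect [424.3 121.7] [45.8 11.5] axis deg 64.3 n 2053 ztop 0.0544 dot (array([0.431, 0.136, 0.054]), np.float64(65.0), 270)
right none
rear none
[0.42534343 0.12356206 0.10425928] [1.79709228e-03 2.12704710e-01 9.77114672e-01 6.27989580e-04] [-0.0095943  -0.01974432 -0.01056808]
```

View pics/w2.png

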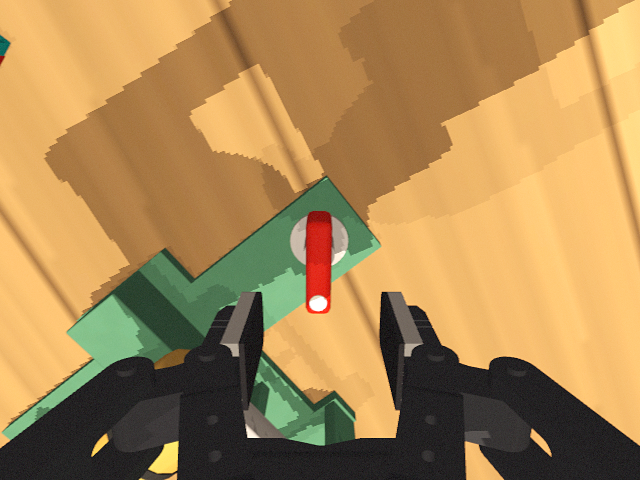

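Request:
{"op": "servo_tool", "data": {
  "series": [
    [0,-0.001,-0.03,0,0,-0.01,0],
    [0,-0.001,-0.056,0,0,-0.015,0],
    [0,-0.001,-0.056,0,0,-0.015,-1],
    [0,-0.001,-0.056,0,0,-0.015,-1],
    [0,-0.001,-0.056,0,0,-0.015,-1]
  ]
}}

```text
clock: 4.08
ee_pos: [0.4253, 0.122, 0.048]
eef_rot: [0.001, 0.22, 0.976, 0.001]
contact_force: [-1.8, 0.0, 4.6]
grip_width: 0.0105
```

Request:
{"op": "servo_tool", "data": {
  "series": [
    [0,0,0,0,0,0,-1],
    [0,0,0,0,0,-0.05,-1],
    [0,0,0,0,0,-0.15,-1],
    [0,0,0,0,0,-0.25,-1],
    [0,0,0,0,0,-0.35,-1]
  ]
}}

```text
clock: 4.7
ee_pos: [0.4251, 0.1221, 0.048]
eef_rot: [0.001, 0.388, 0.922, 0.001]
contact_force: [-3.0, 1.3, 7.2]
grip_width: 0.0105
```

Request:
{"op": "servo_tool", "data": {
  "series": [
    [0,0,0.001,0,0,-0.14,-1],
    [0,0,0.002,0,0,-0.28,-1],
    [0,0,0.002,0,0,-0.42,-1],
    [0,0,0.002,0,0,-0.56,-1],
    [0,0,0.002,0,0,-0.7,-1]
  ]
}}

```text
clock: 5.32
ee_pos: [0.4248, 0.1225, 0.0482]
eef_rot: [0.0, 0.681, 0.732, 0.002]
contact_force: [3.5, 2.8, -10.2]
grip_width: 0.0102
```

Request:
{"op": "servo_tool", "data": {
  "series": [
    [0,0,0,0,0,-0.14,-1],
    [0,0,0,0,0,-0.28,-1],
    [0,0,0,0,0,-0.42,-1],
    [0,0,0,0,0,-0.56,-1],
    [0,0,0,0,0,-0.7,-1]
  ]
}}

```text
clock: 5.95
ee_pos: [0.4249, 0.1229, 0.0482]
eef_rot: [-0.0, 0.891, 0.454, 0.002]
contact_force: [3.6, 5.5, -9.3]
grip_width: 0.0104
```

Request:
{"op": "servo_tool", "data": {
  "series": [
    [0,0,0,0,0,-0.06,-1],
    [0,0,0,0,0,-0.12,-1],
    [0,0,0,0,0,-0.17,-1],
    [0,0,0,0,0,-0.2,-1],
    [0,0,0,0,0,-0.2,-1]
  ]
}}

```text
clock: 6.58
ee_pos: [0.4249, 0.123, 0.0482]
eef_rot: [-0.0, 0.931, 0.366, 0.002]
contact_force: [3.9, 5.2, -9.4]
grip_width: 0.0105
```

```bash
cat >> h.py <<'E'
def st():
    o=bot.observe(); q=o["eef_rot"]; print(np.round(o["ee_pos"],4),"yaw",round(np.degrees(2*np.arctan2(q[2],q[1])),1),"F",np.round(o["contact_force"],1),"M",np.round(o["moment"],2),"g",round(o["grip_width"],4),"q",np.round(o["qpos"],2),"t",round(o["clock"],2))
E
python3 -c "
from h import *
st()"
```

```text
[0.4249 0.123  0.0482] yaw 43.0 F [ 3.9  5.2 -9.4] M [ 0.94 -0.63  0.82] g 0.0105 q [ 0.08  0.2   2.02  0.    0.92 -0.67] t 6.58
```

Request:
{"op": "servo_tool", "data": {
  "series": [
    [0,0,0,0,0,-0.03,-1],
    [0,0,0,0,0,-0.06,-1],
    [0,0,0,0,0,-0.09,-1],
    [0,0,0,0,0,-0.12,-1],
    [0,0,0,0,0,-0.12,-1]
  ]
}}

```text
clock: 7.2
ee_pos: [0.4249, 0.123, 0.0483]
eef_rot: [0.0, 0.95, 0.313, 0.002]
contact_force: [3.1, 7.8, -9.0]
grip_width: 0.0106
```

```bash
python3 -c "
from h import *
st()"
```

```text
[0.4249 0.123  0.0483] yaw 36.4 F [ 3.1  7.8 -9. ] M [ 1.21 -0.53  2.44] g 0.0106 q [ 0.09  0.2   2.02  0.    0.92 -0.55] t 7.2
```

Request:
{"op": "servo_tool", "data": {
  "series": [
    [0,0,0,0,0,0.12,-1],
    [0,0,0,0,0,0.12,0],
    [0,0,0,0,0,0.12,0],
    [0,0,0.05,0,0,0.12,0],
    [0,0,0.1,0,0,0.12,0]
  ]
}}

```text
clock: 7.82
ee_pos: [0.4235, 0.1214, 0.1493]
eef_rot: [-0.0, 0.931, 0.365, -0.001]
contact_force: [0.4, 0.5, 0.0]
grip_width: 0.0427
```

```bash
python3 -c "
from h import *
knobs('wrist');st()"
```

```text
left rect [424.1 122.8] [11.9 45.3] axis deg -45.2 n 1393 ztop 0.0544 dot (array([0.436, 0.111, 0.054]), np.float64(-45.9), 188)
right rect [632.1 169.4] [32.2 13.5] axis deg -131.0 n 970 ztop 0.0537 dot (array([0.633, 0.179, 0.033]), np.float64(85.6), 36)
rear rect [474.1 306.2] [ 3.6 11.5] axis deg -37.0 n 133 ztop 0.043 dot (array([0.471, 0.308, 0.035]), np.float64(148.7), 64)
[0.4288 0.122  0.1567] yaw 42.8 F [2.3 1.  3.6] M [ 0.04 -0.12  0.05] g 0.043 q [ 0.08  0.01  1.94 -0.    1.17 -0.66] t 7.88
```

Request:
{"op": "servo_tool", "data": {
  "series": [
    [0,0,0.03,0,0,0.17,0],
    [0.04,0.01,0.05,0,0,0.34,0],
    [0.08,0.02,0.05,0,0,0.51,0],
    [0.12,0.03,0.05,0,0,0.68,0],
    [0.16,0.04,0.05,0,0,0.85,0]
  ]
}}

```text
clock: 8.5
ee_pos: [0.5854, 0.1617, 0.1986]
eef_rot: [0.0, 0.696, 0.718, 0.0]
contact_force: [0.8, -0.9, 0.8]
grip_width: 0.0424
```

Request:
{"op": "servo_tool", "data": {
  "series": [
    [0.053,0.012,0,0,0,0.17,0],
    [0.053,0.012,-0.03,0,0,0.34,0],
    [0.053,0.012,-0.06,0,0,0.51,0],
    [0.053,0.012,-0.094,0,0,0.68,0],
    [0.053,0.012,-0.094,0,0,0.822,0]
  ]
}}

```text
clock: 9.12
ee_pos: [0.6339, 0.1729, 0.0999]
eef_rot: [-0.003, 0.351, 0.936, -0.002]
contact_force: [-0.3, 0.4, 0.3]
grip_width: 0.0426
```

```bash
python3 -c "
from h import *
bot.capture('wrist');bot.capture('wrist');bot.capture('wrist');c=knobs('wrist');save(c,'w3');st()"
```

```text
left none
right rect [637.8 174.3] [45.8 11.7] axis deg 47.0 n 2029 ztop 0.0543 dot (array([0.648, 0.186, 0.054]), np.float64(47.8), 258)
rear none
[0.6375 0.1735 0.1049] yaw 138.5 F [ 0.2 -0.1  0.2] M [ 0.02 -0.02 -0.03] g 0.0427 q [ 0.13  0.51  1.43 -0.    1.2  -2.28] t 9.32
```

Request:
{"op": "servo_tool", "data": {
  "series": [
    [0.001,0,-0.03,0,0,-0.01,0],
    [0.001,0,-0.055,0,0,-0.017,0],
    [0.001,0,-0.055,0,0,-0.017,-1],
    [0.001,0,-0.055,0,0,-0.017,-1],
    [0.001,0,-0.055,0,0,-0.017,-1]
  ]
}}

```text
clock: 9.95
ee_pos: [0.6383, 0.1739, 0.0505]
eef_rot: [0.0, 0.361, 0.932, 0.0]
contact_force: [-2.1, -0.4, -1.0]
grip_width: 0.0105
```

Request:
{"op": "servo_tool", "data": {
  "series": [
    [0,0,0,0,0,0,-1],
    [0,0,0,0,0,-0.08,-1],
    [0,0,0,0,0,-0.2,-1],
    [0,0,0,0,0,-0.34,-1],
    [0,0,0,0,0,-0.48,-1]
  ]
}}

```text
clock: 10.58
ee_pos: [0.6379, 0.1745, 0.0504]
eef_rot: [-0.0, 0.574, 0.819, 0.0]
contact_force: [-3.2, 1.4, 1.8]
grip_width: 0.0103
```

Request:
{"op": "servo_tool", "data": {
  "series": [
    [0,0,0,0,0,-0.14,-1],
    [0,0,0,0,0,-0.28,-1],
    [0,0,0,0,0,-0.42,-1],
    [0,0,0,0,0,-0.56,-1],
    [0,0,0,0,0,-0.7,-1]
  ]
}}

```text
clock: 11.2
ee_pos: [0.6378, 0.1755, 0.0504]
eef_rot: [-0.001, 0.82, 0.572, 0.001]
contact_force: [-3.1, 4.7, 0.3]
grip_width: 0.0104
```

Request:
{"op": "servo_tool", "data": {
  "series": [
    [0,0,0,0,0,-0.14,-1],
    [0,0,0,0,0,-0.28,-1],
    [0,0,0,0,0,-0.42,-1],
    [0,0,0,0,0,-0.54,-1],
    [0,0,0,0,0,-0.54,-1]
  ]
}}

```text
clock: 11.82
ee_pos: [0.6381, 0.1761, 0.0505]
eef_rot: [-0.001, 0.941, 0.338, 0.001]
contact_force: [-1.1, 5.3, 0.9]
grip_width: 0.0105
```

```bash
python3 -c "
from h import *
st()"
```

```text
[0.6381 0.1761 0.0505] yaw 39.5 F [-1.1  5.3  0.9] M [0.93 0.41 1.64] g 0.0105 q [ 0.14  0.58  1.45  0.    1.11 -0.55] t 11.82
```

Request:
{"op": "servo_tool", "data": {
  "series": [
    [0,0,0,0,0,0.1,-1],
    [0,0,0,0,0,0.1,0],
    [0,0,0,0,0,0.1,0],
    [0,0,0.05,0,0,0.1,0],
    [0,0,0.1,0,0,0.1,0]
  ]
}}

```text
clock: 12.45
ee_pos: [0.6378, 0.173, 0.1498]
eef_rot: [0.0, 0.925, 0.381, -0.001]
contact_force: [0.5, 0.7, 0.7]
grip_width: 0.0424
```

Request:
{"op": "servo_tool", "data": {
  "series": [
    [-0.01,0.01,0.03,0,0,0.17,0],
    [-0.04,0.04,0.05,0,0,0.34,0],
    [-0.08,0.08,0.05,0,0,0.51,0],
    [-0.12,0.12,0.05,0,0,0.68,0],
    [-0.15,0.149,0.05,0,0,0.85,0]
  ]
}}

```text
clock: 13.08
ee_pos: [0.4868, 0.3238, 0.2]
eef_rot: [0.0, 0.683, 0.73, 0.001]
contact_force: [-0.2, 1.0, 0.3]
grip_width: 0.0427
```

Request:
{"op": "servo_tool", "data": {
  "series": [
    [0,0,-0.03,0,0,0.17,0],
    [0,0,-0.06,0,0,0.34,0],
    [0,0,-0.095,0,0,0.51,0],
    [0,0,-0.095,0,0,0.68,0],
    [0,0,-0.095,0,0,0.785,0]
  ]
}}

```text
clock: 13.7
ee_pos: [0.4882, 0.3222, 0.1039]
eef_rot: [0.0, 0.353, 0.936, -0.0]
contact_force: [-0.6, -0.3, 0.7]
grip_width: 0.0428
```

```bash
python3 -c "
from h import *
bot.capture('wrist');bot.capture('wrist');bot.capture('wrist');c=knobs('wrist');save(c,'w4');st()"
```

```text
left none
right none
rear rect [488.  322.9] [45.7 11.5] axis deg 48.3 n 2019 ztop 0.0544 dot (array([0.498, 0.335, 0.054]), np.float64(48.7), 250)
[0.4885 0.3225 0.1047] yaw 138.4 F [-0.1  0.2  0.2] M [-0.04 -0.01 -0.  ] g 0.0426 q [ 0.44  0.37  1.63 -0.    1.13 -1.98] t 13.9
```

Spot on; turn 93.5° plus some.

Request:
{"op": "servo_tool", "data": {
  "series": [
    [0,0,-0.03,0,0,0,0],
    [0,0,-0.055,0,0,0,0],
    [0,0,-0.055,0,0,0,-1],
    [0,0,-0.055,0,0,0,-1],
    [0,0,-0.055,0,0,0,-1]
  ]
}}

```text
clock: 14.52
ee_pos: [0.4884, 0.3227, 0.05]
eef_rot: [0.0, 0.354, 0.935, 0.0]
contact_force: [0.2, -1.1, -2.5]
grip_width: 0.0102
```

Request:
{"op": "servo_tool", "data": {
  "series": [
    [0,0,0,0,0,0,-1],
    [0,0,0,0,0,-0.08,-1],
    [0,0,0,0,0,-0.2,-1],
    [0,0,0,0,0,-0.34,-1],
    [0,0,0,0,0,-0.48,-1]
  ]
}}

```text
clock: 15.15
ee_pos: [0.488, 0.3232, 0.05]
eef_rot: [-0.0, 0.568, 0.823, 0.001]
contact_force: [-1.1, 0.2, -1.6]
grip_width: 0.0106
```

Request:
{"op": "servo_tool", "data": {
  "series": [
    [0,0,0,0,0,-0.14,-1],
    [0,0,0,0,0,-0.28,-1],
    [0,0,0,0,0,-0.42,-1],
    [0,0,0,0,0,-0.56,-1],
    [0,0,0,0,0,-0.7,-1]
  ]
}}

```text
clock: 15.78
ee_pos: [0.488, 0.3242, 0.05]
eef_rot: [-0.001, 0.816, 0.578, 0.001]
contact_force: [-1.2, 3.1, -1.7]
grip_width: 0.0101
```

Request:
{"op": "servo_tool", "data": {
  "series": [
    [0,0,0,0,0,-0.14,-1],
    [0,0,0,0,0,-0.28,-1],
    [0,0,0,0,0,-0.42,-1],
    [0,0,0,0,0,-0.55,-1],
    [0,0,0,0,0,-0.55,-1]
  ]
}}

```text
clock: 16.4
ee_pos: [0.4884, 0.3247, 0.05]
eef_rot: [-0.001, 0.941, 0.34, 0.002]
contact_force: [-0.6, 6.0, -3.9]
grip_width: 0.0108
```

```bash
python3 -c "
from h import *
st()"
```

```text
[0.4884 0.3247 0.05  ] yaw 39.7 F [-0.6  6.  -3.9] M [ 0.88 -0.01  1.62] g 0.0108 q [ 0.44  0.45  1.66  0.    1.03 -0.25] t 16.4
```

Request:
{"op": "servo_tool", "data": {
  "series": [
    [0,0,0,0,0,0.1,-1],
    [0,0,0,0,0,0.1,0],
    [0,0,0,0,0,0.1,0],
    [0,0,0.05,0,0,0.1,0],
    [0,0,0.1,0,0,0.1,0]
  ]
}}

```text
clock: 17.02
ee_pos: [0.4877, 0.3221, 0.15]
eef_rot: [0.0, 0.924, 0.383, -0.001]
contact_force: [0.2, 0.2, 0.3]
grip_width: 0.0428
```

Request:
{"op": "servo_tool", "data": {
  "series": [
    [0,-0.02,0.05,0,0,0.1,0],
    [0.01,-0.06,0.1,0,0,0.25,0],
    [0.02,-0.1,0.15,0,0,0.4,0],
    [0.02,-0.135,0.15,0,0,0.55,0],
    [0.02,-0.135,0.15,0,0,0.55,0]
  ]
}}

```text
clock: 17.65
ee_pos: [0.5088, 0.1854, 0.3011]
eef_rot: [0.001, 0.786, 0.618, 0.001]
contact_force: [0.2, 0.3, -0.4]
grip_width: 0.0428
```

```bash
python3 -c "
from h import *
bot.capture('wrist');bot.capture('wrist');bot.capture('wrist');c=knobs('wrist');save(c,'w5');st()"
```

```text
left rect [424.2 122.8] [12.4 45.7] axis deg -44.2 n 688 ztop 0.0545 dot (array([0.435, 0.111, 0.054]), np.float64(-46.3), 63)
right rect [636.9 175. ] [11.3 45.8] axis deg -45.8 n 465 ztop 0.054 dot (array([0.649, 0.164, 0.054]), np.float64(-43.4), 51)
rear rect [487.8 323.1] [11.8 45.7] axis deg -45.0 n 676 ztop 0.0545 dot (array([0.498, 0.313, 0.054]), np.float64(-43.1), 96)
[0.5074 0.1883 0.2986] yaw 76.6 F [ 0.2  0.7 -0. ] M [ 0.01  0.05 -0.02] g 0.0425 q [ 0.2   0.1   1.55  0.    1.5  -1.14] t 17.85
```

Request:
{"op": "servo_tool", "data": {
  "series": [
    [0,-0.05,0.01,0,0,-0.17,0],
    [0,-0.11,0.02,0,0,-0.34,0.3],
    [0,-0.17,0.03,0,0,-0.51,0.5],
    [0,-0.22,0.03,0,0,-0.68,0.5],
    [0,-0.27,0.03,0,0,-0.85,0.5]
  ]
}}

```text
clock: 18.48
ee_pos: [0.508, -0.0828, 0.3288]
eef_rot: [-0.0, 0.971, 0.239, -0.0]
contact_force: [-0.5, 1.1, -0.5]
grip_width: 0.0643
```

Request:
{"op": "servo_tool", "data": {
  "series": [
    [0,-0.05,0,0,0,-0.17,0.5],
    [0,-0.1,0,0,0,-0.34,0.5],
    [0,-0.15,0,0,0,-0.487,0.5],
    [0,-0.17,0,0,0,-0.487,0.5],
    [0,-0.17,0,0,0,-0.487,0.5]
  ]
}}

```text
clock: 19.1
ee_pos: [0.5081, -0.2522, 0.3283]
eef_rot: [-0.001, 1.0, 0.0, -0.001]
contact_force: [0.2, -0.2, 0.2]
grip_width: 0.0643
```

```bash
cat >> h.py <<'E'
def tags(c,zlo=.006,zhi=.014):
    W=pts(c); im=c["image"]; hsv=cv2.cvtColor(im,cv2.COLOR_RGB2HSV)
    T=((W[...,2]>zlo)&(W[...,2]<zhi)&(np.abs(W[...,1])<0.6)).astype(np.uint8)
    k,l,s,cc=cv2.connectedComponentsWithStats(T)
    for i in range(1,k):
        if s[i,4]>400:
            p=(W[l==i][:,:2]*1000).astype(np.float32); r=cv2.minAreaRect(p)
            b=cv2.boxPoints(r); e=[b[1]-b[0],b[2]-b[1]]; e=max(e,key=np.linalg.norm); a=np.degrees(np.arctan2(e[1],e[0]))%180
            print("tag px",np.round(cc[i]),"c",np.round(r[0],1),"size",np.round(sorted(r[1])),"yaw",round(a,1),"hsv",np.median(hsv[l==i],0),"z",round(float(np.median(W[l==i][:,2])),4))
E
python3 -c "
from h import *
bot.capture('wrist');bot.capture('wrist');c=bot.capture('wrist');save(c,'w6');tags(c);st()"
```

```text
tag px [277.  64.] c [ 461.8 -144.8] size [ 50. 121.] yaw 88.5 hsv [ 24.  55. 223.] z 0.0101
tag px [470. 137.] c [ 660.9 -216.7] size [ 51. 150.] yaw 88.1 hsv [ 24.  92. 225.] z 0.0098
tag px [603. 180.] c [ 807.1 -261. ] size [ 52. 150.] yaw 94.7 hsv [ 22. 255. 224.] z 0.0096
tag px [244. 264.] c [ 419.5 -358.9] size [ 51. 151.] yaw 95.3 hsv [ 23.  95. 225.] z 0.0101
tag px [395. 287.] c [ 601.7 -397.5] size [ 50. 151.] yaw 109.8 hsv [ 86. 235. 194.] z 0.0098
[ 0.5082 -0.2505  0.3291] yaw 0.2 F [-0.3  0.1 -0.5] M [0.03 0.03 0.03] g 0.0642 q [-0.61  0.14  1.45  0.    1.56 -0.61] t 19.25
```

View pics/w6.png

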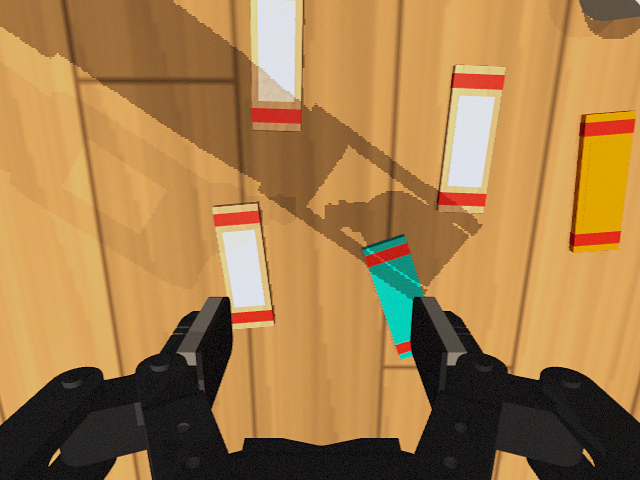

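Request:
{"op": "servo_tool", "data": {
  "series": [
    [-0.02,0.03,-0.04,0,0,-0.03,0.5],
    [-0.04,0.06,-0.09,0,0,-0.03,0.5],
    [-0.046,0.067,-0.145,0,0,-0.03,0.5],
    [-0.046,0.067,-0.2,0,0,-0.03,0.5],
    [-0.046,0.067,-0.229,0,0,-0.03,0.5]
  ]
}}

```text
clock: 19.88
ee_pos: [0.4602, -0.1822, 0.0976]
eef_rot: [-0.001, 1.0, -0.013, -0.002]
contact_force: [0.3, 0.2, 0.5]
grip_width: 0.064
```

```bash
python3 -c "
from h import *
bot.capture('wrist');bot.capture('wrist');c=bot.capture('wrist');save(c,'w7');tags(c);st()"
```

```text
tag px [329. 137.] c [ 462.3 -134.1] size [ 50. 143.] yaw 88.4 hsv [ 18.  84. 240.] z 0.01
tag px [519.  12.] c [555.7 -72.7] size [15. 37.] yaw 178.4 hsv [ 86. 212. 229.] z 0.0098
tag px [631. 368.] c [ 635.3 -256.1] size [14. 74.] yaw 99.6 hsv [ 15. 137. 240.] z 0.0093
tag px [257. 421.] c [ 415.2 -299.4] size [35. 50.] yaw 9.4 hsv [ 14. 145. 241.] z 0.0098
tag px [513. 468.] c [ 578.1 -334.9] size [20. 30.] yaw 179.0 hsv [ 83. 234. 225.] z 0.0097
[ 0.4609 -0.1831  0.0992] yaw -1.5 F [ 0.  -0.1  1.3] M [-0.06  0.04 -0.01] g 0.0639 q [-0.55  0.21  1.86  0.    1.07 -0.53] t 20.02
```

View pics/w7.png

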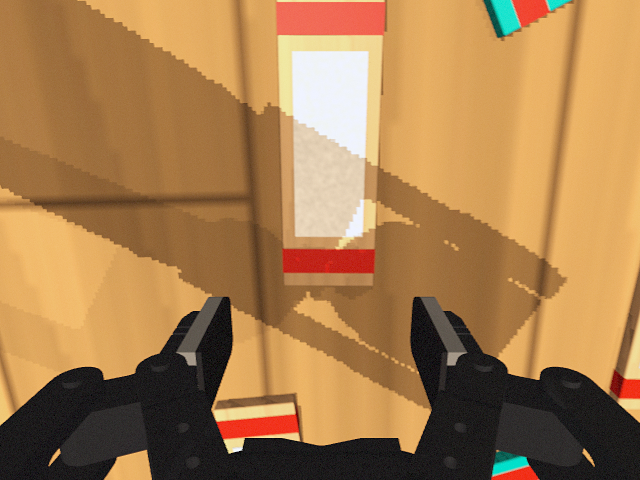

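Request:
{"op": "servo_tool", "data": {
  "series": [
    [0.001,0,-0.04,0,0,0,0.5],
    [0.001,0,-0.08,0,0,0,0.5],
    [0.001,0,-0.086,0,0,0,0.5],
    [0.001,0,-0.086,0,0,0,0.5],
    [0.001,0,-0.086,0,0,0,0.5]
  ]
}}

```text
clock: 20.65
ee_pos: [0.4649, -0.1863, 0.0166]
eef_rot: [0.001, 1.0, -0.014, 0.002]
contact_force: [0.4, 0.2, 1.1]
grip_width: 0.0644
```

Request:
{"op": "servo_tool", "data": {
  "series": [
    [0,0,-0.001,0,0,0,0.5],
    [0,0,-0.002,0,0,0,0.5],
    [0,0,-0.003,0,0,0,0.5],
    [0,0,-0.004,0,0,0,0.5],
    [0,0,-0.004,0,0,0,0.5]
  ]
}}

```text
clock: 21.28
ee_pos: [0.4628, -0.1852, 0.0101]
eef_rot: [-0.0, 1.0, -0.015, -0.0]
contact_force: [0.3, -0.1, 0.3]
grip_width: 0.064
```

```bash
python3 -c "
from h import *
st();print(bot.finger_overhang)"
```

```text
[ 0.4628 -0.1852  0.0101] yaw -1.7 F [ 0.3 -0.1  0.3] M [-0.02  0.01  0.  ] g 0.064 q [-0.55  0.37  1.89  0.    0.88 -0.53] t 21.27
0.011
```

Request:
{"op": "servo_tool", "data": {
  "series": [
    [0,0,0,0,0,0,-1],
    [0,0,0,0,0,0,-1],
    [0,0,0,0,0,0,-1],
    [0,0,0,0,0,0,-1],
    [0,0,0,0,0,0,-1]
  ]
}}

```text
clock: 21.9
ee_pos: [0.4634, -0.1855, 0.0106]
eef_rot: [0.0, 1.0, -0.014, 0.0]
contact_force: [0.1, -0.5, 4.2]
grip_width: 0.048
```

Request:
{"op": "servo_tool", "data": {
  "series": [
    [0,0,0.02,0,0,0,-1],
    [0,0,0.05,0,0,0,-1],
    [0,0,0.08,0,0,0,-1],
    [0,0,0.09,0,0,0,-1],
    [0,0,0.09,0,0,0,-1]
  ]
}}

```text
clock: 22.52
ee_pos: [0.4629, -0.1852, 0.1002]
eef_rot: [0.0, 1.0, -0.015, 0.0]
contact_force: [0.0, -0.3, -0.2]
grip_width: 0.048
```

```bash
cat >> h.py <<'E'
OX=np.array([.519,.1968]); hx=np.array([np.cos(np.radians(103.75)),np.sin(np.radians(103.75))]); hy=np.array([-hx[1],hx[0]])
def held(c,z0,half=.008,name="held"):
    W=pts(c); o=bot.observe(); 
    m=(np.abs(W[...,2]-z0)<half)
    im=c["image"].astype(int); m&=(im.sum(-1)>200)
    k,l,s,cc=cv2.connectedComponentsWithStats(m.astype(np.uint8))
    i=1+np.argmax(s[1:,4]); P=W[l==i]; r=cv2.minAreaRect((P[:,:2]*1000).astype(np.float32))
    b=cv2.boxPoints(r); e=max([b[1]-b[0],b[2]-b[1]],key=np.linalg.norm); a=np.degrees(np.arctan2(e[1],e[0]))%180
    A=np.c_[P[:,:2]-P[:,:2].mean(0),np.ones(len(P))]; co=np.linalg.lstsq(A,P[:,2],rcond=None)[0]
    d=np.array([np.cos(np.radians(a)),np.sin(np.radians(a))])
    bb=np.array([(p/1000-OX)@np.c_[hx,hy] for p in b])*1000
    print(name,"c",np.round(r[0],1),np.round(sorted(r[1])),"yaw",round(a,2),"pitch(nose up) deg",round(np.degrees(np.arctan(co[:2]@d)),2),"roll",round(np.degrees(np.arctan(co[:2]@[-d[1],d[0]])),2),"ztop",round(np.median(P[:,2]),4),"corners in holder mm",np.round(bb,1).tolist())
E
python3 -c "
from h import *
c=bot.capture('wrist');c=bot.capture('wrist');st();held(c,.108);save(c,'w8')"
```

```text
[ 0.4619 -0.1847  0.0989] yaw -1.7 F [-0.6 -0.2  0.1] M [-0.1  -0.04 -0.04] g 0.0481 q [-0.55  0.22  1.86  0.    1.07 -0.53] t 22.62
held c [ 489.7 -175.3] [2. 5.] yaw 1.39 pitch(nose up) deg -15.19 roll -33.81 ztop 0.1083 corners in holder mm [[-353.1, 119.2], [-354.8, 119.5], [-355.9, 114.7], [-354.2, 114.3]]
```

View pics/w8.png

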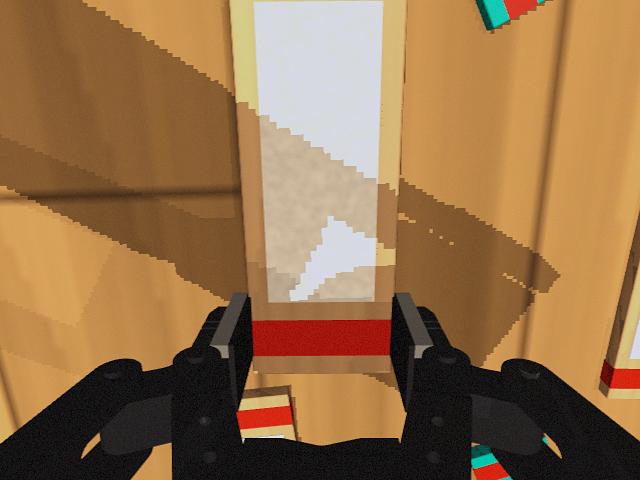

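```bash
python3 -c "
from h import *
c=bot.capture('wrist');W=pts(c)
for v in (30,60,100,150,200,250,280): print(v,[np.round(W[v,u],4).tolist() for u in (300,330,360)])
print(np.round(c['xyz'],4),c['rotation'])"
```

```text
30 [[0.4576, -0.0912, 0.0988], [0.466, -0.0916, 0.0995], [0.4745, -0.0916, 0.0979]]
60 [[0.4572, -0.099, 0.0978], [0.4659, -0.0992, 0.0975], [0.4745, -0.0995, 0.0977]]
100 [[0.4567, -0.11, 0.0982], [0.4656, -0.1103, 0.0984], [0.4745, -0.1106, 0.0979]]
150 [[0.4561, -0.1247, 0.098], [0.4653, -0.1249, 0.0984], [0.4745, -0.1252, 0.0979]]
200 [[0.4554, -0.1402, 0.0984], [0.4649, -0.1404, 0.0986], [0.4744, -0.1408, 0.0983]]
250 [[0.4547, -0.1569, 0.0987], [0.4645, -0.1572, 0.0985], [0.4744, -0.158, 0.0972]]
280 [[0.4542, -0.1676, 0.0984], [0.4643, -0.1682, 0.0977], [0.4743, -0.1682, 0.0983]]
[ 0.4635 -0.1106  0.2304] [ 0.98898059 -0.14731187  0.00401391 -0.01415957]
```

Request:
{"op": "servo_tool", "data": {
  "series": [
    [0.02,0.035,0.01,0,0,0.06,-1],
    [0.045,0.07,0.01,0,0,0.12,-1],
    [0.07,0.11,0.01,0,0,0.18,-1],
    [0.09,0.15,0,0,0,0.24,-1],
    [0.107,0.173,-0.01,0,0,0.269,-1]
  ]
}}

```text
clock: 23.3
ee_pos: [0.5696, -0.0101, 0.0885]
eef_rot: [-0.0, 0.993, 0.121, -0.001]
contact_force: [-0.2, -0.6, -0.2]
grip_width: 0.048
```

```bash
python3 -c "
from h import *
for i in range(3): c=bot.capture('wrist')
c=bot.capture('wrist');st();held(c,.0885,.006);save(c,'w9')
o=bot.observe();print('holder',np.round(((o['ee_pos'][:2]-OX)@np.c_[hx,hy])*1000,1))"
```

```text
[ 0.5688 -0.012   0.0887] yaw 13.8 F [-0.4  0.6 -0.5] M [ 0.01 -0.02 -0.05] g 0.0483 q [-0.17  0.37  1.68 -0.    1.1  -0.41] t 23.5
held c [557.6  28.1] [ 50. 122.] yaw 104.25 pitch(nose up) deg -0.01 roll 0.27 ztop 0.0874 corners in holder mm [[-112.1, 28.4], [-234.5, 27.4], [-234.0, -23.1], [-111.7, -22.1]]
holder [-214.6    1.3]
```

View pics/w9.png

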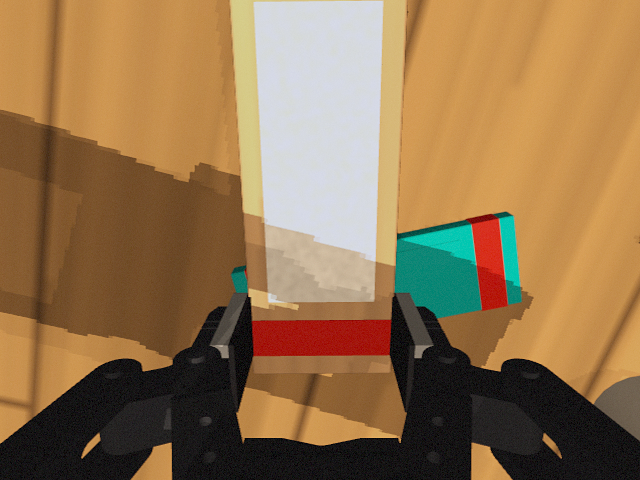

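Request:
{"op": "servo_tool", "data": {
  "series": [
    [0.0015,0,-0.02,0,0,0,-1],
    [0.0015,0,-0.038,0,0,0,-1],
    [0.0015,0,-0.038,0,0,0,-1],
    [0.0015,0,-0.038,0,0,0,-1],
    [0.0015,0,-0.038,0,0,0,-1]
  ]
}}

```text
clock: 24.12
ee_pos: [0.5719, -0.0125, 0.0528]
eef_rot: [0.0, 0.993, 0.12, 0.001]
contact_force: [-0.6, -0.6, -0.7]
grip_width: 0.0482
```

Request:
{"op": "servo_tool", "data": {
  "series": [
    [-0.0019,0.0078,0,0,0,0,-1],
    [-0.0038,0.0155,0,0,0,0,-1],
    [-0.0057,0.0233,0,0,0,0,-1],
    [-0.0076,0.0311,0,0,0,0,-1],
    [-0.0095,0.0389,0,0,0,0,-1]
  ]
}}

```text
clock: 24.75
ee_pos: [0.5619, 0.0267, 0.0523]
eef_rot: [0.0, 0.993, 0.12, 0.0]
contact_force: [0.4, -1.8, -0.7]
grip_width: 0.0483
```

```bash
cat >> h.py <<'E'
def hp():
    o=bot.observe();print('holder',np.round(((o['ee_pos'][:2]-OX)@np.c_[hx,hy])*1000,1),'F holder',np.round(o['contact_force'][:2]@np.c_[hx,hy],1))
E
python3 -c "
from h import *
c=bot.capture('scene');st();hp();save(c,'s1',(250,130,450,280),4)
c=bot.capture('wrist');held(c,.0515,.008)"
```

```text
[0.5614 0.028  0.0522] yaw 13.8 F [ 0.8 -0.7 -1. ] M [-0.32 -0.2  -0.05] g 0.0481 q [-0.1   0.41  1.72  0.    1.02 -0.35] t 24.8
holder [-174.    -1.1] F holder [-0.8 -0.6]
held c [550.2  67.3] [ 51. 122.] yaw 104.17 pitch(nose up) deg -0.57 roll 0.04 ztop 0.051 corners in holder mm [[-72.2, 26.2], [-194.5, 25.3], [-194.2, -25.4], [-71.8, -24.5]]
```

View pics/s1.png

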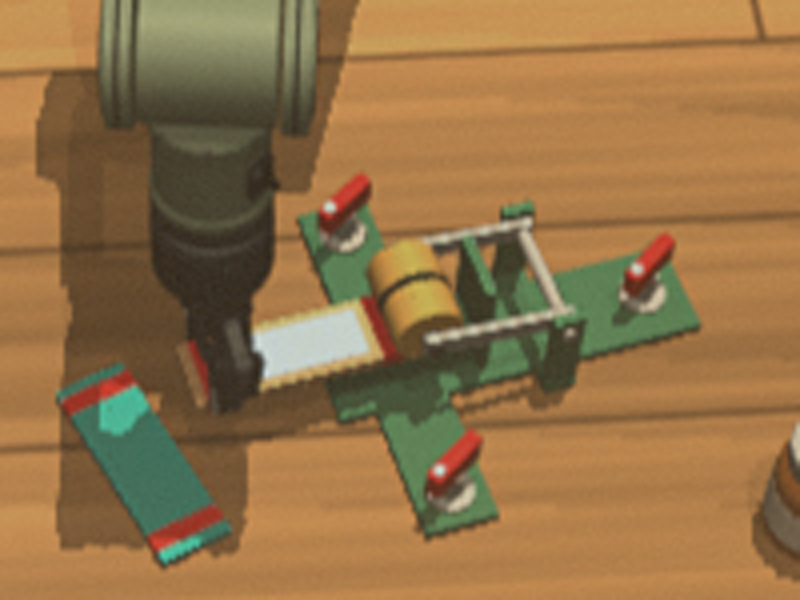

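Request:
{"op": "servo_tool", "data": {
  "series": [
    [-0.0019,0.0078,0,0,0,0,-1],
    [-0.0038,0.0155,0,0,0,0,-1],
    [-0.0057,0.0233,0,0,0,0,-1],
    [-0.0076,0.0311,0,0,0,0,-1],
    [-0.009,0.037,0,0,0,0,-1]
  ]
}}

```text
clock: 25.48
ee_pos: [0.5526, 0.0643, 0.0522]
eef_rot: [-0.0, 0.993, 0.12, -0.0]
contact_force: [-0.6, -1.3, -2.1]
grip_width: 0.0481
```

Request:
{"op": "servo_tool", "data": {
  "series": [
    [-0.0005,0.002,-0.001,0,0,0,-1],
    [-0.001,0.004,-0.001,0,0,0,-1],
    [-0.0014,0.006,-0.001,0,0,0,-1],
    [-0.0017,0.007,-0.001,0,0,0,-1],
    [-0.0017,0.007,-0.001,0,0,0,-1]
  ]
}}

```text
clock: 26.1
ee_pos: [0.5511, 0.0706, 0.0512]
eef_rot: [-0.0, 0.993, 0.12, -0.0]
contact_force: [-0.5, -2.0, -2.4]
grip_width: 0.0481
```

```bash
python3 -c "
from h import *
c=bot.capture('wrist');held(c,.051,.008);st();hp()"
```

```text
held c [544.5  92. ] [50. 85.] yaw 104.19 pitch(nose up) deg -0.05 roll 0.05 ztop 0.0504 corners in holder mm [[-65.5, 25.6], [-150.7, 24.9], [-150.4, -25.4], [-65.1, -24.7]]
[0.5511 0.0706 0.0512] yaw 13.7 F [ 0.1 -0.9 -1.6] M [-0.2   0.04  0.06] g 0.0479 q [-0.03  0.4   1.73  0.    1.01 -0.27] t 26.15
holder [-130.2   -1.2] F holder [-0.8  0.1]
```

Request:
{"op": "servo_tool", "data": {
  "series": [
    [-0.0002,0.001,0,0,0,0,-1],
    [-0.0004,0.002,0,0,0,0,-1],
    [-0.0006,0.003,0,0,0,0,-1],
    [-0.0006,0.003,0,0,0,0,-1],
    [-0.0006,0.003,0,0,0,0,-1]
  ]
}}

```text
clock: 26.78
ee_pos: [0.5512, 0.0709, 0.0515]
eef_rot: [0.002, 0.993, 0.12, 0.0]
contact_force: [-0.9, -9.8, -1.2]
grip_width: 0.0478
```

```bash
python3 -c "
from h import *
c=bot.capture('wrist');held(c,.051,.008);st();hp()"
```

```text
held c [544.5  91.7] [51. 85.] yaw 104.15 pitch(nose up) deg -0.2 roll 0.06 ztop 0.0507 corners in holder mm [[-65.7, 25.9], [-151.0, 25.3], [-150.7, -25.4], [-65.3, -24.8]]
[0.5512 0.0708 0.0515] yaw 13.8 F [-0.1 -9.9 -1.1] M [-1.69 -0.01  0.03] g 0.048 q [-0.03  0.4   1.73 -0.01  1.01 -0.26] t 26.82
holder [-130.    -1.3] F holder [-9.6  2.4]
```

Request:
{"op": "servo_tool", "data": {
  "series": [
    [0.0004,-0.002,0,0,0,0,-1],
    [0.0004,-0.002,0,0,0,0,1],
    [0.0004,-0.002,0,0,0,0,1],
    [0.0004,-0.002,0.04,0,0,0,1],
    [0.0004,-0.002,0.1,0,0,0,1]
  ]
}}

```text
clock: 27.45
ee_pos: [0.5491, 0.0723, 0.1502]
eef_rot: [-0.001, 0.993, 0.12, -0.003]
contact_force: [1.8, 0.4, -0.1]
grip_width: 0.0858
```

```bash
python3 -c "
from h import *
bot.capture('wrist');c=bot.capture('wrist');held(c,.0505,.005);st();hp()"
```

```text
held c [544.3  92.7] [50. 86.] yaw 104.32 pitch(nose up) deg 0.16 roll 0.03 ztop 0.05 corners in holder mm [[-64.5, 25.8], [-150.2, 24.9], [-149.7, -25.4], [-64.0, -24.5]]
[0.5569 0.0723 0.1595] yaw 13.8 F [ 0.7 -0.3  0.5] M [-0.04 -0.07 -0.07] g 0.0854 q [-0.03  0.25  1.67  0.    1.21 -0.27] t 27.55
holder [-130.    -7.2] F holder [-0.4 -0.6]
```

Request:
{"op": "servo_tool", "data": {
  "series": [
    [0.02,-0.05,0.02,0,0,-0.06,0.5],
    [0.04,-0.1,0.03,0,0,-0.12,0.5],
    [0.06,-0.155,0.03,0,0,-0.18,0.5],
    [0.08,-0.21,0.03,0,0,-0.24,0.5],
    [0.09,-0.26,0.03,0,0,-0.272,0.5]
  ]
}}

```text
clock: 28.18
ee_pos: [0.6421, -0.1898, 0.1812]
eef_rot: [-0.0, 1.0, -0.017, 0.001]
contact_force: [-0.2, 0.5, -0.4]
grip_width: 0.0642
```

Request:
{"op": "servo_tool", "data": {
  "series": [
    [0.01,-0.05,-0.03,0,0,0,0.5],
    [0.018,-0.084,-0.06,0,0,0,0.5],
    [0.018,-0.084,-0.08,0,0,0,0.5],
    [0.018,-0.084,-0.08,0,0,0,0.5],
    [0.018,-0.084,-0.08,0,0,0,0.5]
  ]
}}

```text
clock: 28.8
ee_pos: [0.6598, -0.271, 0.1023]
eef_rot: [0.0, 1.0, -0.015, 0.001]
contact_force: [-0.2, -0.2, 0.2]
grip_width: 0.0642
```

```bash
python3 -c "
from h import *
bot.capture('wrist');c=bot.capture('wrist');tags(c);st();save(c,'w10')"
```

```text
tag px [322. 133.] c [ 661.1 -221.7] size [ 50. 141.] yaw 88.0 hsv [ 21.  84. 239.] z 0.0101
tag px [590. 202.] c [ 807.3 -261.3] size [ 52. 150.] yaw 95.2 hsv [ 22. 255. 239.] z 0.0098
tag px [243. 405.] c [ 603.4 -371.8] size [38. 81.] yaw 103.8 hsv [ 87. 255. 222.] z 0.01
[ 0.6603 -0.2715  0.1034] yaw -1.7 F [ 0.4 -0.4 -0. ] M [-0.03 -0.01  0.04] g 0.064 q [-0.51  0.62  1.27  0.    1.25 -0.48] t 28.9
```

Request:
{"op": "servo_tool", "data": {
  "series": [
    [0,0,-0.04,0,0,0,0.5],
    [0,0,-0.08,0,0,0,0.5],
    [0,0,-0.091,0,0,0,0.5],
    [0,0,-0.091,0,0,0,0.5],
    [0,0,-0.091,0,0,0,-1]
  ]
}}

```text
clock: 29.52
ee_pos: [0.6609, -0.2731, 0.0135]
eef_rot: [0.001, 1.0, -0.016, 0.002]
contact_force: [-7.1, 3.9, 10.7]
grip_width: 0.048
```

Request:
{"op": "servo_tool", "data": {
  "series": [
    [0,0,0,0,0,0,-1],
    [0,0,0,0,0,0,-1],
    [0,0,0,0,0,0,-1],
    [0,0,0,0,0,0,-1],
    [0,0,0.02,0,0,0,-1]
  ]
}}

```text
clock: 30.15
ee_pos: [0.6578, -0.2718, 0.0296]
eef_rot: [-0.001, 1.0, -0.016, -0.002]
contact_force: [0.3, -0.2, -0.6]
grip_width: 0.0478
```

Request:
{"op": "servo_tool", "data": {
  "series": [
    [0,0,0.03,0,0,0,-1],
    [0,0,0.06,0,0,0,-1],
    [0,0,0.09,0,0,0,-1],
    [0,0,0.09,0,0,0,-1],
    [0,0,0.09,0,0,0,-1]
  ]
}}

```text
clock: 30.78
ee_pos: [0.6584, -0.272, 0.1196]
eef_rot: [-0.0, 1.0, -0.016, -0.001]
contact_force: [-0.1, 0.7, -0.6]
grip_width: 0.0474
```

```bash
python3 -c "
from h import *
c=bot.capture('wrist');st();held(c,.1185,.006);save(c,'w11')"
```

```text
[ 0.6578 -0.2717  0.1185] yaw -1.8 F [-1.   0.2 -0.8] M [-0.04  0.01  0.03] g 0.0477 q [-0.51  0.6   1.27 -0.    1.28 -0.48] t 30.82
held c [ 658.6 -230.4] [ 50. 121.] yaw 88.24 pitch(nose up) deg -0.0 roll 0.4 ztop 0.1159 corners in holder mm [[-499.6, 6.3], [-513.1, -42.2], [-396.7, -74.4], [-383.2, -26.0]]
```

Request:
{"op": "servo_tool", "data": {
  "series": [
    [-0.015,0.05,0,0,0,0.06,-1],
    [-0.033,0.1,0,0,0,0.12,-1],
    [-0.05,0.15,0,0,0,0.18,-1],
    [-0.067,0.2,0,0,0,0.24,-1],
    [-0.0876,0.26,-0.01,0,0,0.272,-1]
  ]
}}

```text
clock: 31.45
ee_pos: [0.571, -0.0127, 0.1095]
eef_rot: [-0.0, 0.993, 0.12, -0.0]
contact_force: [1.6, 0.4, -0.7]
grip_width: 0.0476
```

Request:
{"op": "servo_tool", "data": {
  "series": [
    [0,0,-0.015,0,0,0,-1],
    [0,0,-0.03,0,0,0,-1],
    [0,0,-0.044,0,0,0,-1],
    [0,0,-0.044,0,0,0,-1],
    [0,0,-0.044,0,0,0,-1]
  ]
}}

```text
clock: 32.08
ee_pos: [0.5724, -0.0149, 0.0666]
eef_rot: [0.0, 0.993, 0.119, 0.0]
contact_force: [-0.0, 0.2, -0.0]
grip_width: 0.0476
```

```bash
python3 -c "
from h import *
bot.capture('wrist');c=bot.capture('wrist');held(c,.062,.004);st();hp()"
```

```text
held c [561.8  25.5] [ 51. 121.] yaw 103.89 pitch(nose up) deg -0.03 roll 0.25 ztop 0.0633 corners in holder mm [[-116.1, 24.6], [-237.2, 24.3], [-237.1, -26.2], [-116.0, -26.0]]
[ 0.5727 -0.0146  0.0672] yaw 13.7 F [ 1.2 -0.3 -0.7] M [-0.01  0.02  0.01] g 0.048 q [-0.18  0.4   1.69 -0.    1.05 -0.42] t 32.17
holder [-218.1   -1.9] F holder [-0.6 -1.1]
```

Request:
{"op": "servo_tool", "data": {
  "series": [
    [-0.0019,0.0078,-0.001,0,0,0,-1],
    [-0.0038,0.0155,-0.001,0,0,0,-1],
    [-0.0057,0.0233,-0.001,0,0,0,-1],
    [-0.0076,0.0311,-0.001,0,0,0,-1],
    [-0.0095,0.0389,-0.001,0,0,0,-1]
  ]
}}

```text
clock: 32.8
ee_pos: [0.5624, 0.0251, 0.0656]
eef_rot: [0.0, 0.993, 0.12, 0.0]
contact_force: [-0.1, -2.1, -1.5]
grip_width: 0.0477
```

Request:
{"op": "servo_tool", "data": {
  "series": [
    [-0.0019,0.0078,0,0,0,0,-1],
    [-0.0038,0.0155,0,0,0,0,-1],
    [-0.0057,0.0233,0,0,0,0,-1],
    [-0.0076,0.0311,0,0,0,0,-1],
    [-0.0095,0.0389,0,0,0,0,-1]
  ]
}}

```text
clock: 33.42
ee_pos: [0.5527, 0.0644, 0.0654]
eef_rot: [-0.0, 0.993, 0.12, -0.0]
contact_force: [-0.0, -0.8, -2.2]
grip_width: 0.0478
```

```bash
python3 -c "
from h import *
c=bot.capture('wrist');held(c,.0615,.005);st();hp()"
```

```text
held c [544.9  91.3] [50. 94.] yaw 103.75 pitch(nose up) deg -0.65 roll 0.28 ztop 0.0614 corners in holder mm [[-61.5, 25.1], [-155.7, 25.1], [-155.7, -25.3], [-61.5, -25.3]]
[0.5524 0.0654 0.0654] yaw 13.8 F [-0.1  0.9 -2. ] M [ 0.03 -0.16 -0.07] g 0.0474 q [-0.04  0.38  1.73  0.    1.04 -0.28] t 33.48
holder [-135.6   -1.2] F holder [ 0.9 -0.1]
```

Request:
{"op": "servo_tool", "data": {
  "series": [
    [-0.0005,0.002,-0.001,0,0,0,-1],
    [-0.001,0.004,-0.001,0,0,0,-1],
    [-0.0014,0.006,-0.001,0,0,0,-1],
    [-0.0018,0.0075,-0.001,0,0,0,-1],
    [-0.0018,0.0075,-0.001,0,0,0,-1]
  ]
}}

```text
clock: 34.1
ee_pos: [0.5516, 0.0695, 0.0648]
eef_rot: [0.002, 0.993, 0.12, 0.0]
contact_force: [0.5, -7.1, -1.1]
grip_width: 0.0475
```

```bash
python3 -c "
from h import *
c=bot.capture('wrist');held(c,.0610,.005);st();hp()"
```

```text
held c [544.6  93.2] [50. 87.] yaw 103.84 pitch(nose up) deg -0.33 roll 0.26 ztop 0.0609 corners in holder mm [[-63.1, 25.0], [-150.5, 24.9], [-150.4, -25.4], [-63.0, -25.3]]
[0.5516 0.0695 0.0647] yaw 13.8 F [ 0.3 -7.1 -1.6] M [-1.1  -0.13  0.08] g 0.0478 q [-0.03  0.38  1.73 -0.    1.03 -0.27] t 34.15
holder [-131.4   -1.4] F holder [-6.9  1.4]
```

Request:
{"op": "servo_tool", "data": {
  "series": [
    [0.0004,-0.002,0,0,0,0,-1],
    [0.0004,-0.002,0,0,0,0,1],
    [0.0004,-0.002,0,0,0,0,1],
    [0.0004,-0.002,0.04,0,0,0,1],
    [0.0004,-0.002,0.1,0,0,0,1]
  ]
}}

```text
clock: 34.78
ee_pos: [0.5495, 0.0697, 0.1633]
eef_rot: [-0.001, 0.993, 0.12, -0.003]
contact_force: [1.4, -0.3, 0.0]
grip_width: 0.0857
```

```bash
python3 -c "
from h import *
bot.capture('wrist');c=bot.capture('wrist');held(c,.0605,.005);st();hp()"
```

```text
held c [544.3  93.7] [50. 87.] yaw 103.94 pitch(nose up) deg 0.17 roll 0.1 ztop 0.06 corners in holder mm [[-62.5, 25.1], [-149.9, 24.9], [-149.8, -25.4], [-62.3, -25.1]]
[0.5573 0.0696 0.1728] yaw 13.8 F [ 1.8 -1.3  0.5] M [-0.02 -0.04 -0.02] g 0.0853 q [-0.03  0.24  1.66  0.    1.23 -0.27] t 34.88
holder [-132.6   -7. ] F holder [-1.7 -1.4]
```

Request:
{"op": "servo_tool", "data": {
  "series": [
    [-0.012,-0.05,0.01,0,0,-0.03,0.5],
    [-0.025,-0.1,0.01,0,0,-0.06,0.5],
    [-0.038,-0.155,0.01,0,0,-0.09,0.5],
    [-0.05,-0.21,0.01,0,0,-0.12,0.5],
    [-0.063,-0.26,0.01,0,0,-0.147,0.5]
  ]
}}

```text
clock: 35.5
ee_pos: [0.4882, -0.1922, 0.1747]
eef_rot: [0.0, 0.999, 0.046, 0.001]
contact_force: [0.9, 0.1, -0.1]
grip_width: 0.0639
```

Request:
{"op": "servo_tool", "data": {
  "series": [
    [-0.015,-0.055,0,0,0,0,0.5],
    [-0.03,-0.11,0,0,0,0,0.5],
    [-0.045,-0.165,-0.02,0,0,0,0.5],
    [-0.0635,-0.225,-0.045,0,0,0,0.5],
    [-0.0635,-0.225,-0.074,0,0,0,0.5]
  ]
}}

```text
clock: 36.12
ee_pos: [0.4245, -0.4206, 0.101]
eef_rot: [0.002, 0.999, 0.044, 0.001]
contact_force: [0.2, 0.6, -0.2]
grip_width: 0.064
```

```bash
python3 -c "
from h import *
for i in range(3): c=bot.capture('wrist')
tags(c);st();save(c,'w12')"
```

```text
tag px [329. 135.] c [ 420.  -364.3] size [ 50. 139.] yaw 95.2 hsv [ 17.  94. 220.] z 0.01
tag px [623. 229.] c [ 583.2 -403.7] size [ 21. 151.] yaw 106.5 hsv [ 87. 253. 221.] z 0.0096
[ 0.4238 -0.4143  0.0983] yaw 5.3 F [ 0.  -0.3 -0.4] M [ 0.01 -0.01  0.01] g 0.0641 q [-0.92  0.4   1.61  0.    1.13 -1.01] t 36.27
```

Request:
{"op": "servo_tool", "data": {
  "series": [
    [0,0,-0.04,0,0,0,0.5],
    [0,0,-0.08,0,0,0,0.5],
    [0,0,-0.09,0,0,0,0.5],
    [0,0,-0.09,0,0,0,0.5],
    [0,0,-0.09,0,0,0,0.5]
  ]
}}

```text
clock: 36.9
ee_pos: [0.4266, -0.417, 0.0129]
eef_rot: [0.002, 0.999, 0.047, 0.001]
contact_force: [-0.3, -0.2, -0.5]
grip_width: 0.0641
```

Request:
{"op": "servo_tool", "data": {
  "series": [
    [0,0,0,0,0,0,-1],
    [0,0,0,0,0,0,-1],
    [0,0,0,0,0,0,-1],
    [0,0,0,0,0,0,-1],
    [0,0,0.02,0,0,0,-1]
  ]
}}

```text
clock: 37.52
ee_pos: [0.4243, -0.4148, 0.0305]
eef_rot: [-0.001, 0.999, 0.046, -0.001]
contact_force: [-0.0, -0.3, -1.5]
grip_width: 0.0476
```

Request:
{"op": "servo_tool", "data": {
  "series": [
    [0,0,0.03,0,0,0,-1],
    [0,0,0.06,0,0,0,-1],
    [0,0,0.09,0,0,0,-1],
    [0,0,0.09,0,0,0,-1],
    [0,0,0.09,0,0,0,-1]
  ]
}}

```text
clock: 38.15
ee_pos: [0.4247, -0.4152, 0.1202]
eef_rot: [-0.0, 0.999, 0.046, -0.0]
contact_force: [-0.3, 1.0, -0.6]
grip_width: 0.0476
```

```bash
python3 -c "
from h import *
c=bot.capture('wrist');st();held(c,.117,.006)"
```

```text
[ 0.4243 -0.4148  0.1193] yaw 5.3 F [ 0.1 -0.4 -1.1] M [-0.08  0.04  0.01] g 0.0476 q [-0.92  0.37  1.6  -0.    1.17 -1.01] t 38.2
held c [ 419.6 -372.8] [ 50. 119.] yaw 95.41 pitch(nose up) deg -0.09 roll 0.23 ztop 0.1169 corners in holder mm [[-467.2, 248.3], [-584.7, 265.5], [-592.0, 215.6], [-474.5, 198.4]]
```

Request:
{"op": "servo_tool", "data": {
  "series": [
    [0.02,0.055,0.01,0,0,0.03,-1],
    [0.04,0.11,0.01,0,0,0.06,-1],
    [0.06,0.165,0.01,0,0,0.09,-1],
    [0.08,0.22,0.01,0,0,0.12,-1],
    [0.1,0.275,0.01,0,0,0.147,-1]
  ]
}}

```text
clock: 38.83
ee_pos: [0.5243, -0.1384, 0.1288]
eef_rot: [-0.001, 0.993, 0.12, -0.001]
contact_force: [1.2, -0.5, -0.6]
grip_width: 0.0479
```

Request:
{"op": "servo_tool", "data": {
  "series": [
    [0.02,0.05,0,0,0,0,-1],
    [0.035,0.09,0,0,0,0,-1],
    [0.0474,0.1238,-0.01,0,0,0,-1],
    [0.0474,0.1238,-0.03,0,0,0,-1],
    [0.0474,0.1238,-0.05,0,0,0,-1]
  ]
}}

```text
clock: 39.45
ee_pos: [0.5712, -0.0158, 0.0782]
eef_rot: [-0.0, 0.993, 0.121, -0.002]
contact_force: [-0.7, 0.5, -1.2]
grip_width: 0.0473
```

```bash
python3 -c "
from h import *
for i in range(3): c=bot.capture('wrist')
c=bot.capture('wrist');held(c,.077,.004);st();hp()"
```

```text
held c [558.6  25. ] [ 50. 119.] yaw 103.87 pitch(nose up) deg 0.05 roll 0.49 ztop 0.0745 corners in holder mm [[-117.1, 27.5], [-235.7, 27.2], [-235.6, -22.8], [-117.0, -22.5]]
[ 0.5713 -0.0167  0.0792] yaw 13.7 F [ 0.3  0.6 -0.6] M [-0.04 -0.02 -0.03] g 0.0478 q [-0.18  0.39  1.68 -0.    1.08 -0.42] t 39.65
holder [-219.8   -0. ] F holder [ 0.5 -0.4]
```

Request:
{"op": "servo_tool", "data": {
  "series": [
    [0.0015,0,-0.003,0,0,0,-1],
    [0.0015,0,-0.003,0,0,0,-1],
    [0.0015,0,-0.003,0,0,0,-1],
    [0.0015,0,-0.003,0,0,0,-1],
    [0.0015,0,-0.003,0,0,0,-1]
  ]
}}

```text
clock: 40.28
ee_pos: [0.574, -0.0169, 0.0777]
eef_rot: [0.0, 0.993, 0.12, 0.0]
contact_force: [-0.2, -0.9, -0.0]
grip_width: 0.0479
```

```bash
python3 -c "
from h import *
c=bot.capture('wrist');held(c,.0725,.004);st();hp()"
```

```text
held c [562.8  24.3] [ 50. 119.] yaw 103.78 pitch(nose up) deg -0.13 roll 0.18 ztop 0.0743 corners in holder mm [[-118.5, 23.7], [-237.4, 23.7], [-237.4, -26.7], [-118.4, -26.7]]
[ 0.574  -0.0169  0.0777] yaw 13.7 F [-0.9 -0.  -0.7] M [-0.04 -0.01 -0.03] g 0.0478 q [-0.18  0.39  1.68 -0.    1.07 -0.42] t 40.33
holder [-220.7   -2.6] F holder [0.2 0.9]
```

Request:
{"op": "servo_tool", "data": {
  "series": [
    [-0.001,0,-0.003,0,0,0,-1],
    [-0.001,0,-0.003,0,0,0,-1],
    [-0.0029,0.0078,-0.003,0,0,0,-1],
    [-0.0048,0.0155,-0.003,0,0,0,-1],
    [-0.0048,0.0155,-0.003,0,0,0,-1]
  ]
}}

```text
clock: 40.95
ee_pos: [0.5689, -0.0005, 0.0745]
eef_rot: [-0.0, 0.993, 0.12, -0.0]
contact_force: [-0.4, 0.3, -0.5]
grip_width: 0.0475
```

```bash
python3 -c "
from h import *
c=bot.capture('wrist');held(c,.0715,.004);st();hp()"
```

```text
held c [557.6  40.6] [ 50. 119.] yaw 103.83 pitch(nose up) deg -0.11 roll 0.2 ztop 0.0711 corners in holder mm [[-101.3, 25.0], [-220.5, 24.8], [-220.4, -25.6], [-101.2, -25.5]]
[ 0.569  -0.0008  0.0746] yaw 13.8 F [ 0.2 -0.7 -0.8] M [-0.03 -0.04 -0.04] g 0.0478 q [-0.15  0.39  1.69 -0.    1.06 -0.39] t 41.0
holder [-203.9   -1.6] F holder [-0.8 -0. ]
```

Request:
{"op": "servo_tool", "data": {
  "series": [
    [-0.0016,0.0066,0,0,0,0,-1],
    [-0.0032,0.0132,0,0,0,0,-1],
    [-0.0048,0.0198,0,0,0,0,-1],
    [-0.0064,0.0264,0,0,0,0,-1],
    [-0.008,0.033,0,0,0,0,-1]
  ]
}}

```text
clock: 41.62
ee_pos: [0.5611, 0.0321, 0.0745]
eef_rot: [-0.0, 0.993, 0.12, 0.0]
contact_force: [0.5, -1.3, -0.3]
grip_width: 0.0474
```

Request:
{"op": "servo_tool", "data": {
  "series": [
    [-0.0016,0.0066,0,0,0,0,-1],
    [-0.0032,0.0132,0,0,0,0,-1],
    [-0.0048,0.0198,0,0,0,0,-1],
    [-0.0064,0.0264,0,0,0,0,-1],
    [-0.0071,0.029,0,0,0,0,-1]
  ]
}}

```text
clock: 42.25
ee_pos: [0.5539, 0.0612, 0.0745]
eef_rot: [-0.0, 0.993, 0.12, -0.0]
contact_force: [1.4, -1.0, -0.6]
grip_width: 0.0478
```

```bash
python3 -c "
from h import *
c=bot.capture('wrist');held(c,.0715,.005);st();hp()"
```

```text
held c [545.   92.8] [50. 99.] yaw 103.82 pitch(nose up) deg -0.4 roll 0.14 ztop 0.0709 corners in holder mm [[-57.8, 24.7], [-156.6, 24.6], [-156.6, -25.8], [-57.7, -25.7]]
[0.5538 0.0614 0.0745] yaw 13.8 F [ 0.9  0.7 -1.3] M [ 0.01 -0.18 -0.09] g 0.0476 q [-0.05  0.36  1.72  0.    1.06 -0.29] t 42.3
holder [-139.8   -1.7] F holder [ 0.5 -1.1]
```

Request:
{"op": "servo_tool", "data": {
  "series": [
    [-0.0006,0.0025,0,0,0,0,-1],
    [-0.0012,0.005,-0.001,0,0,0,-1],
    [-0.0017,0.007,-0.001,0,0,0,-1],
    [-0.0021,0.0085,-0.001,0,0,0,-1],
    [-0.0021,0.0085,-0.001,0,0,0,-1]
  ]
}}

```text
clock: 42.92
ee_pos: [0.5524, 0.0677, 0.0737]
eef_rot: [0.001, 0.993, 0.12, 0.0]
contact_force: [-0.5, -5.7, -1.5]
grip_width: 0.0476
```

```bash
python3 -c "
from h import *
c=bot.capture('wrist');held(c,.0710,.005);st();hp()"
```

```text
held c [544.4  95.3] [50. 91.] yaw 103.77 pitch(nose up) deg -0.08 roll 0.15 ztop 0.0704 corners in holder mm [[-59.2, 24.6], [-150.0, 24.6], [-150.0, -25.8], [-59.2, -25.7]]
[0.5524 0.0677 0.0738] yaw 13.8 F [ 0.8 -6.5 -0.7] M [-0.95 -0.2   0.05] g 0.048 q [-0.03  0.36  1.72 -0.    1.05 -0.27] t 42.98
holder [-133.4   -1.7] F holder [-6.5  0.8]
```

Home against the stop. Release, withdraw and inspect everything.

Request:
{"op": "servo_tool", "data": {
  "series": [
    [0.0004,-0.002,0,0,0,0,-1],
    [0.0004,-0.002,0,0,0,0,1],
    [0.0004,-0.002,0,0,0,0,1],
    [0.0004,-0.002,0.04,0,0,0,1],
    [0.0004,-0.002,0.1,0,0,0,1]
  ]
}}

```text
clock: 43.6
ee_pos: [0.5502, 0.0675, 0.1723]
eef_rot: [-0.001, 0.993, 0.12, -0.003]
contact_force: [1.5, 0.2, -0.4]
grip_width: 0.0854
```

Request:
{"op": "servo_tool", "data": {
  "series": [
    [0,-0.05,0.04,0,0,0,1],
    [0,-0.09,0.08,0,0,0,1],
    [0,-0.09,0.12,0,0,0,1],
    [0,-0.09,0.14,0,0,0,1],
    [0,-0.09,0.14,0,0,0,1]
  ]
}}

```text
clock: 44.22
ee_pos: [0.5535, -0.023, 0.316]
eef_rot: [0.001, 0.993, 0.12, 0.002]
contact_force: [0.4, 0.7, -0.8]
grip_width: 0.0854
```

```bash
python3 -c "
from h import *
for i in range(3): c=bot.capture('wrist')
c=knobs('wrist');held(c,.0705,.005);st();save(c,'w13')
c=bot.capture('scene');tags(c);save(c,'s2',(100,120,540,350),1.8)"
```

```text
left rect [438.6 106.2] [12.2  4.6] axis deg 23.0 n 70 ztop 0.0542 dot (array([0.436, 0.108, 0.054]), np.float64(151.6), 6)
right rect [651.  158.4] [11.6  4.5] axis deg 14.2 n 69 ztop 0.0536 dot (array([0.65 , 0.16 , 0.054]), np.float64(107.7), 4)
rear none
held c [545.6  90.5] [50. 79.] yaw 103.71 pitch(nose up) deg 0.15 roll 0.05 ztop 0.0701 corners in holder mm [[-69.9, 24.3], [-149.3, 24.4], [-149.3, -25.5], [-69.9, -25.6]]
[ 0.5514 -0.0225  0.3116] yaw 13.8 F [0.3 0.  0.4] M [0.   0.02 0.01] g 0.0854 q [-0.2   0.11  1.51  0.    1.53 -0.44] t 44.42
tag px [308.  87.] c [ 6.4 59.5] size [ 70. 196.] yaw 0.5 hsv [31. 68. 98.] z 0.0099
tag px [358. 230.] c [560.9 186.7] size [ 92. 149.] yaw 123.0 hsv [43. 84. 92.] z 0.0086
tag px [285. 246.] c [604.4 -23.4] size [ 58. 155.] yaw 25.5 hsv [ 78. 144. 181.] z 0.0096
tag px [141. 253.] c [ 607.2 -397.8] size [ 55. 150.] yaw 109.9 hsv [ 80. 139. 181.] z 0.0094
tag px [334. 308.] c [795.   86.1] size [ 54. 150.] yaw 61.5 hsv [ 18. 185. 200.] z 0.0096
tag px [191. 322.] c [ 812.8 -261.3] size [ 57. 150.] yaw 96.0 hsv [ 18. 187. 200.] z 0.0098
```

View pics/w13.png

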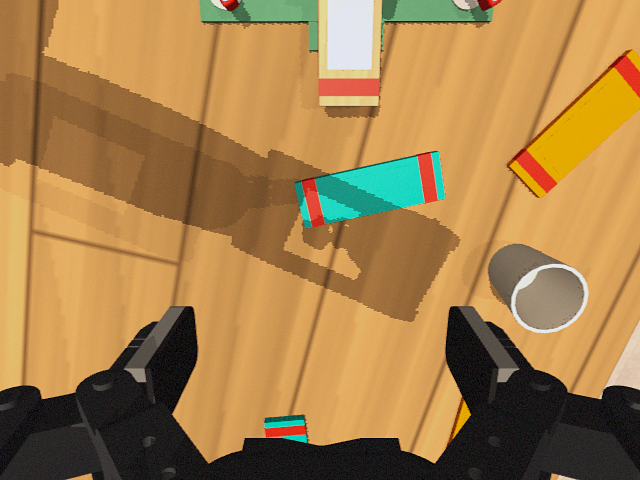

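View pics/s2.png

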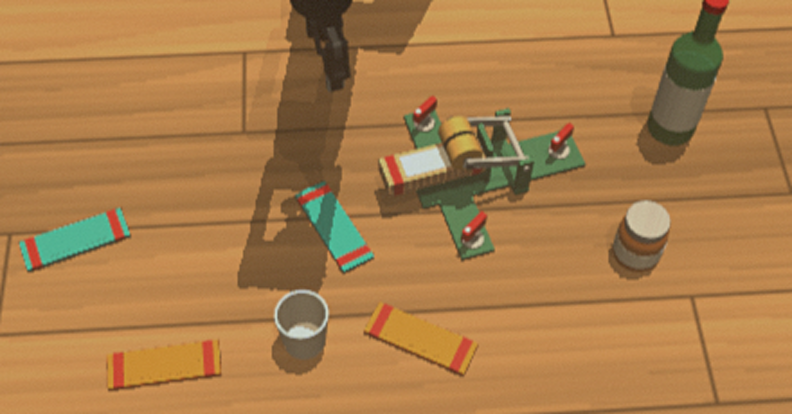

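```bash
python3 -c "
from h import *
print(bot.sign_off())"
```

```text
the job is handed in; nothing more can be done
None
```

The job is handed in: all three knobs are turned to their end stops and all three tags are piled in the holder under the roller. The hand-in gave no verdict.

- **Knobs:** I turned all three before moving any tag. A close look right after showed each wing at about -45°, which I worked out to be 2.6 rad on the joint. The turning moment rose to between 1.6 and 2.4 N m, well above the 0.1 N m of friction. In the last close-up the left and right knobs were only partly in view and the rear one was out of it. The last scene picture shows all three wings still turned the same way.
- **Tags:** I found three pale tags, and no pale tag was left on the bench at the end. I pushed each one in until the force at the stop rose to about 6–10 N.
- **Final pile check:**
  - The pile top is 70 mm above the bench, which matches the bed plus three tags.
  - Its outer end is about 149 mm from the stop, so the top tag is home.
  - It is less than 1 mm off the middle line, square within about 0.1°, and flat.
  - I checked the lower two tags only just after placing each one; both were home then.
- **Roller and bystanders:** The last scene picture shows the roller on the pile, the gripper clear of everything, and the bottle, cup, jar and look-alike tags standing in place.

The top and scene cameras disagreed with the wrist camera by 3–6 mm. I relied on close wrist views, which agreed with each other to 1–2 mm and with the holder's stated sizes.

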